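# Stack the module cases under the dust cover

## Robot

A 6-joint arm with a two-finger parallel gripper is mounted at the origin on the work surface; the furniture and walls round the work are solid. World frame = base frame: x ahead of the robot, y to its left, z up, the work surface at z = 0. Lengths are in m, angles in degrees, forces in N, time in s.
With the tool pointing down it reaches from about 0.425 to 0.95 m from the base axis. Payload 14.7 kg.
Tool frame: the origin (TCP) lies on the centre line of the jaws, within the pads' length; the fingertips stand 8 mm ahead of it and the grasp point (between the pads) lies 11 mm behind it; z points along the fingers, y is the direction in which the jaws open and shut (so a half turn about z gives the same grasp; the last joint's range is limited). The gripper opens to 85 mm and grips with 20 to 120 N. Pads are 22 mm wide; open, the fingers measure 114 mm over their backs; the gripper's body (76 mm by 85 mm) begins 54 mm behind the grasp point. The pads swing forward as they close: fully open they stand 13 mm farther back than shut.
Start: joints at [-70.107, 27.513, 91.461, -0, 61.026, -2.67], TCP at [0.249, -0.6, 0.239] pointing down, gripper open.
Joint ranges: [-157.49, 157.49], [-46.99, 117.5], [13.45, 153.17], [-89.5, 269.5], [5.16, 153.95], [-167.48, 167.48]. Speed limits (degrees/s): [108.29, 108.29, 136.94, 172.46, 172.46, 172.46].

## Interface

Orientations are given as [roll, pitch, yaw] about the fixed x, y, z axes, in that order (R = Rz(yaw) Ry(pitch) Rx(roll)).
In Python, from workcell import robot gives the robot as it stands. The module is installed in compiled form; this text tells all that it offers.
- The arm moves only by the shell command python3 -m jog 'ROWS' [FORCE]. ROWS is JSON, a list of rows, each a list of 3 entries, a list of its own where there are three numbers: the shift along the tool's x, y, z in mm, then the turn about the tool's z in rad, then the closure in counts, from 0 (fully open) to 255 (shut). In form: [[[dx, dy, dz], spin, hand], ...]. A call has exactly 8 rows; each row is the pose to reach, as a shift and turn from the pose commanded when the call began, along the tool's axes at that moment; what a row does not reach only later rows make up. A row lasts 1/12 s, in which the tool goes at most 41.7 mm and 7.16 degrees, less where a joint would pass 70% of its speed; a pose out of reach is approached as far as the arm can. A call with a gripper value outside its range is refused whole. The fingers move at their own pace and stop on an object; FORCE is the grip in N (left out, the last holds). Time passes only in rows, so rows that repeat a pose let the fingers close, or fill a call up. It gives the time, the measured TCP pose, the force and the opening at its end, in the units of the state.
- robot.observe(): the state, without advancing time (a new reading comes with each control period).
- robot.get_image(name): name is "side" or "top" or "wrist"; returns the picture (384x512x3 uint8, red, green, blue); there is no depth.
- robot.calibration(name): a dict with "K" (3x3 intrinsics, pixels), "k1" (the pictures are not rectified: a ray, as slopes to the right and down, at radius r is drawn at 1 + k1 r^2 times it, then the intrinsics apply), "world_from_camera" (4x4, takes a point from camera to world coordinates). Camera axes: x right, y up, looking along -z (the intrinsics and any distortion apply to the point x, -y, -z); pixel columns grow to the right and rows downward; lengths in m; the calibration is good to about 2 mm. A picture is of the moment at which its call begins: read the wrist's pose just before it. calibration takes no time and is no camera call; for the wrist camera it gives the pose at the moment of the call.
- robot.finish_job(): hands the job in, once; it reports no verdict.
The state is a dict: "time": time; "joints": joint angles; "joint_velocities": joint speeds; "effort": joint torques, N m; "tool_pos": TCP position; "orientation": TCP orientation; "force": force on the tool from outside, world axes, zero at the start; "ft_torque": the same for the moment, N m; "gripper_width": finger opening in m.
Only numpy, scipy, OpenCV 4.12 (cv2) and the standard library are available. Lean on these libraries where they do the work, as an engineer would, in place of code of your own. Each camera call takes 0.05 s, during which the arm holds its last target. There are 200 camera calls.

## Task

Open the clear dust cover right up, take out the solder spool that was left inside and stand it upright on the bench. Then stack all the module cases lying on the bench (blue, grey, green, gold, orange; some may be missing) lying flat on the black rubber pad, largest at the bottom and each smaller one centred and square on the next larger one, long sides along the pad, so that none overhangs, and only then shut the cover fully over the stack. Leave the tower, the small wrench and the pen where they are.

Things in the scene. Friction and masses are not known exactly. Their poses are not given: they have to be found in the camera images.
- pad (a point): centre of the top of the black rubber pad on the grey base plate of the storage station; x points from the front of the station (red handle) to the hinge, y along the pad's length, z up. Pad 86 (x) x 152 (y) mm, its top 24 mm above the bench. The plate is 262 mm along y, from 90 mm in front of the pad centre to 125 mm behind it; its top is 22 mm above the bench (it stands on 10 mm feet)
- cover_handle (a point): centre of the red round grip on the front of the clear cover: a short cylinder, 26 mm diameter, 30 mm long along y of the pad (pinch it there, across y, from above, and let it turn between the fingers), 50 mm out from the cover's front wall on a 12 mm steel stem. With the cover down it stands 43 mm above the bench, in front of the station
- cover_hinge (a point): middle of the hinge axis, which runs along y of the pad, 115 mm behind the pad centre and 23.5 mm above the bench. The red grip moves on an arc about this axis: with the cover down it is 240 mm in front of the axis and 20 mm above it
- cover (a joint): hinge of the clear dust cover (a box of clear panels with aluminium edges, 190 deep x 250 wide x 136 mm high, open below, 0.35 kg): 0 = down and closed, 1.57 = fully open, tipped back over the hinge with the red grip on top. The hinge is stiff and the cover stays where it is left; about 4 N at the grip moves it. The full stack fits under it with about 17 mm to spare. Set-aside cases can lie where the cases lay at the start (x 0.62 to 0.67, y 0.04 to 0.38, long side along x)
- spool_mid (a point): centre of the solder spool (54 mm diameter, 40 mm high, black flanges, standing on its flange, 0.2 kg), z its axis. A free spot of bench for it lies between the station and the loop of black cable, about x = 0.57, y = -0.10; any clear bench will do
- blue_case_mid (a point): centre (half-way up) of the blue metal case, 0.3 to 0.55 kg, the largest, 70 (x, the width to grip) x 136 (y) x 22 (z, up) mm, flat top and underside; always present
- grey_case_mid (a point): centre (half-way up) of the grey plastic case, 61 (x, the width to grip) x 120 (y) x 20 (z, up) mm, flat top and underside; absent in some runs
- green_case_mid (a point): centre (half-way up) of the green metal case, 52 (x, the width to grip) x 104 (y) x 20 (z, up) mm, flat top and underside; absent in some runs
- gold_module_mid (a point): centre (half-way up) of the gold-plated metal module with a black round connector on one long side (the connector stands 14 mm out of the -x side and is left out of the size), 42 (x, the width to grip) x 85 (y) x 34 (z, up) mm, flat top and underside; absent in some runs
- orange_case_mid (a point): centre (half-way up) of the orange plastic case, 32 (x, the width to grip) x 62 (y) x 20 (z, up) mm, flat top and underside; absent in some runs
- blue_case: the blue case itself; origin on its underside (see its centre point)
- grey_case: the grey case itself; origin on its underside (see its centre point)
- green_case: the green case itself; origin on its underside (see its centre point)
- gold_module: the gold module itself; origin on its underside (see its centre point)
- orange_case: the orange case itself; origin on its underside (see its centre point)
- spool: the solder spool itself; origin at the centre of its underside
- tower: printed array tower with white corner posts, 69 x 64 x 80 mm, a bystander; origin at the centre of its underside
- wrench: small torque wrench with blue handle, 147 mm, a bystander; origin at the centre of its underside
- pen: white marker pen with black cap, 135 mm, a bystander; origin at the centre of its underside

How it is judged (in metres and radians):
On the way, in this order (a step that is already met when the one before it is completed fails the run):
1. the cover is opened right up (value of joint cover above 1.3 rad), for 0.2 s.
2. with the cover open, the spool stands on the bench and all cases are stacked on the pad, largest first, none overhanging (value of joint cover above 0.8 rad and x of blue_case_mid in the frame of pad between -0.011 and 0.011 m and y of blue_case_mid in the frame of pad between -0.011 and 0.011 m and z of blue_case_mid in the frame of pad below 0.015 m and angle between the x axis of blue_case_mid and the x axis of pad, either way round below 0.12 rad and angle between each of blue_case_mid, grey_case_mid, green_case_mid, gold_module_mid, orange_case_mid's own z axis and vertical below 0.08 rad and x of grey_case_mid in the frame of blue_case_mid between -0.0065 and 0.0065 m and y of grey_case_mid in the frame of blue_case_mid between -0.01 and 0.01 m and z of grey_case_mid in the frame of blue_case_mid between 0.017 and 0.026 m and angle between the x axis of each of grey_case_mid, green_case_mid, gold_module_mid, orange_case_mid and the x axis of blue_case_mid, either way round below 0.1 rad and x of green_case_mid in the frame of blue_case_mid between -0.011 and 0.011 m and y of green_case_mid in the frame of blue_case_mid between -0.018 and 0.018 m and z of green_case_mid in the frame of blue_case_mid between 0.017 and 0.046 m and x of gold_module_mid in the frame of blue_case_mid between -0.016 and 0.016 m and y of gold_module_mid in the frame of blue_case_mid between -0.0275 and 0.0275 m and z of gold_module_mid in the frame of blue_case_mid between 0.024 and 0.073 m and x of orange_case_mid in the frame of blue_case_mid between -0.021 and 0.021 m and y of orange_case_mid in the frame of blue_case_mid between -0.039 and 0.039 m and z of orange_case_mid in the frame of blue_case_mid between 0.017 and 0.1 m and x of green_case_mid in the frame of grey_case_mid between -0.0065 and 0.0065 m and y of green_case_mid in the frame of grey_case_mid between -0.01 and 0.01 m and z of green_case_mid in the frame of grey_case_mid between 0.016 and 0.025 m and angle between the x axis of each of green_case_mid, gold_module_mid, orange_case_mid and the x axis of grey_case_mid, either way round below 0.1 rad and x of gold_module_mid in the frame of grey_case_mid between -0.0115 and 0.0115 m and y of gold_module_mid in the frame of grey_case_mid between -0.0195 and 0.0195 m and z of gold_module_mid in the frame of grey_case_mid between 0.023 and 0.052 m and x of orange_case_mid in the frame of grey_case_mid between -0.0165 and 0.0165 m and y of orange_case_mid in the frame of grey_case_mid between -0.031 and 0.031 m and z of orange_case_mid in the frame of grey_case_mid between 0.016 and 0.079 m and x of gold_module_mid in the frame of green_case_mid between -0.007 and 0.007 m and y of gold_module_mid in the frame of green_case_mid between -0.0115 and 0.0115 m and z of gold_module_mid in the frame of green_case_mid between 0.023 and 0.032 m and angle between the x axis of each of gold_module_mid, orange_case_mid and the x axis of green_case_mid, either way round below 0.1 rad and x of orange_case_mid in the frame of green_case_mid between -0.012 and 0.012 m and y of orange_case_mid in the frame of green_case_mid between -0.023 and 0.023 m and z of orange_case_mid in the frame of green_case_mid between 0.016 and 0.059 m and x of orange_case_mid in the frame of gold_module_mid between -0.007 and 0.007 m and y of orange_case_mid in the frame of gold_module_mid between -0.0135 and 0.0135 m and z of orange_case_mid in the frame of gold_module_mid between 0.023 and 0.032 m and angle between the x axis of orange_case_mid and the x axis of gold_module_mid, either way round below 0.1 rad and height (world z) of spool_mid between 0.014 and 0.03 m and angle between spool_mid's own z axis and vertical below 0.15 rad), for 0.3 s.
3. the cover is shut over the stack (value of joint cover below 0.04 rad), for 0.2 s.
At the end, for the whole second after the job is handed in: Blue case within 11 mm and 0.12 rad of the pad's centre and direction; every other case present flat on the next larger one, within 0.1 rad of square, overhanging by 2 mm at most; spool upright on the bench; cover closed within 0.04 rad; all at rest (x of blue_case_mid in the frame of pad between -0.011 and 0.011 m and y of blue_case_mid in the frame of pad between -0.011 and 0.011 m and z of blue_case_mid in the frame of pad below 0.015 m and angle between the x axis of blue_case_mid and the x axis of pad, either way round below 0.12 rad and angle between each of blue_case_mid, grey_case_mid, green_case_mid, gold_module_mid, orange_case_mid's own z axis and vertical below 0.08 rad and x of grey_case_mid in the frame of blue_case_mid between -0.0065 and 0.0065 m and y of grey_case_mid in the frame of blue_case_mid between -0.01 and 0.01 m and z of grey_case_mid in the frame of blue_case_mid between 0.017 and 0.026 m and angle between the x axis of each of grey_case_mid, green_case_mid, gold_module_mid, orange_case_mid and the x axis of blue_case_mid, either way round below 0.1 rad and x of green_case_mid in the frame of blue_case_mid between -0.011 and 0.011 m and y of green_case_mid in the frame of blue_case_mid between -0.018 and 0.018 m and z of green_case_mid in the frame of blue_case_mid between 0.017 and 0.046 m and x of gold_module_mid in the frame of blue_case_mid between -0.016 and 0.016 m and y of gold_module_mid in the frame of blue_case_mid between -0.0275 and 0.0275 m and z of gold_module_mid in the frame of blue_case_mid between 0.024 and 0.073 m and x of orange_case_mid in the frame of blue_case_mid between -0.021 and 0.021 m and y of orange_case_mid in the frame of blue_case_mid between -0.039 and 0.039 m and z of orange_case_mid in the frame of blue_case_mid between 0.017 and 0.1 m and x of green_case_mid in the frame of grey_case_mid between -0.0065 and 0.0065 m and y of green_case_mid in the frame of grey_case_mid between -0.01 and 0.01 m and z of green_case_mid in the frame of grey_case_mid between 0.016 and 0.025 m and angle between the x axis of each of green_case_mid, gold_module_mid, orange_case_mid and the x axis of grey_case_mid, either way round below 0.1 rad and x of gold_module_mid in the frame of grey_case_mid between -0.0115 and 0.0115 m and y of gold_module_mid in the frame of grey_case_mid between -0.0195 and 0.0195 m and z of gold_module_mid in the frame of grey_case_mid between 0.023 and 0.052 m and x of orange_case_mid in the frame of grey_case_mid between -0.0165 and 0.0165 m and y of orange_case_mid in the frame of grey_case_mid between -0.031 and 0.031 m and z of orange_case_mid in the frame of grey_case_mid between 0.016 and 0.079 m and x of gold_module_mid in the frame of green_case_mid between -0.007 and 0.007 m and y of gold_module_mid in the frame of green_case_mid between -0.0115 and 0.0115 m and z of gold_module_mid in the frame of green_case_mid between 0.023 and 0.032 m and angle between the x axis of each of gold_module_mid, orange_case_mid and the x axis of green_case_mid, either way round below 0.1 rad and x of orange_case_mid in the frame of green_case_mid between -0.012 and 0.012 m and y of orange_case_mid in the frame of green_case_mid between -0.023 and 0.023 m and z of orange_case_mid in the frame of green_case_mid between 0.016 and 0.059 m and x of orange_case_mid in the frame of gold_module_mid between -0.007 and 0.007 m and y of orange_case_mid in the frame of gold_module_mid between -0.0135 and 0.0135 m and z of orange_case_mid in the frame of gold_module_mid between 0.023 and 0.032 m and angle between the x axis of orange_case_mid and the x axis of gold_module_mid, either way round below 0.1 rad and height (world z) of spool_mid between 0.014 and 0.03 m and angle between spool_mid's own z axis and vertical below 0.15 rad and linear speed of each of blue_case, grey_case, green_case, gold_module, orange_case, spool below 0.02 m/s and value of joint cover below 0.04 rad); the robot touches nothing.
It fails at once if the printed array tower with white corner posts is shifted by more than 40 mm (distance of tower from where it was at the start of the episode above 0.04 m).
It fails at once if the small torque wrench with blue handle is shifted by more than 40 mm (distance of wrench from where it was at the start of the episode above 0.04 m).
It fails at once if the white marker pen with black cap is shifted by more than 40 mm (distance of pen from where it was at the start of the episode above 0.04 m).
Of grey_case, green_case, gold_module, orange_case only 2 to 4 are there at a start; the rules pass over those that are not, and their reading is None.
At some moment in a run one of spool may be knocked a few centimetres aside while the robot is not near it.
Once in a run the grip may slacken for a moment while it holds something.
It also fails if it takes over 210 s, if anything falls off the work surface, if the arm or the gripper's body presses on something with over 40 N, if the wrist force passes 120 N, or if a joint passes its speed limit or range.

## Working session

There is one attempt and no reset: what is moved stays moved. The work goes in short steps, Python scripts to look and compute and a shell command to move; the robot and the scene stay as the last step left them, time stands still between calls to the robot, and variables do not carry over. Pictures are saved under pics/ and viewed, about 12 in all and at most 16, crops included, and the job is handed in when it is done.

```bash
mkdir -p pics; ls
cat > h.py <<'E'
import numpy as np, cv2
from workcell import robot
from scipy.spatial.transform import Rotation as R
def ray(name,pts,cal=None):
    c=cal or robot.calibration(name); K=np.array(c["K"]);k1=c["k1"];T=np.array(c["world_from_camera"])
    pts=np.atleast_2d(np.array(pts,float)); d=cv2.undistortPoints(pts.reshape(-1,1,2),K,np.array([k1,0,0,0.])).reshape(-1,2)
    v=np.c_[d[:,0],-d[:,1],-np.ones(len(d))]@T[:3,:3].T
    return T[:3,3],v
def onz(name,pts,z,cal=None):
    o,v=ray(name,pts,cal); z=np.broadcast_to(z,(len(v),)); return o+v*((z-o[2])/v[:,2])[:,None]
def proj(name,P,cal=None):
    c=cal or robot.calibration(name);T=np.array(c["world_from_camera"]);K=np.array(c["K"])
    p=(np.atleast_2d(P)-T[:3,3])@T[:3,:3]; x=p[:,0]/-p[:,2];y=-p[:,1]/-p[:,2];f=1+c["k1"]*(x*x+y*y)
    return np.c_[K[0,0]*x*f+K[0,2],K[1,1]*y*f+K[1,2]]
def snap(name,fn=None):
    im=robot.get_image(name)[:,:,::-1].copy()
    if fn: cv2.imwrite("pics/"+fn,im)
    return im
def st():
    s=robot.observe(); print("t",s["time"],"tcp",np.round(s["tool_pos"],4),"rpy",np.round(s["orientation"],2),"F",np.round(s["force"],1),"w",round(s["gripper_width"],4),"q6",np.round(s["joints"],1)); return s
def go(target,yaw=None):
    "print tool-frame shift in mm and spin to reach world target (tool assumed as measured)"
    s=robot.observe(); M=R.from_euler('xyz',s["orientation"],degrees=True).as_matrix()
    d=M.T@(np.array(target)-s["tool_pos"])*1000
    print("shift",np.round(d,1),end=' ')
    if yaw is not None:
        yy=np.degrees(np.arctan2(M[1,1],M[0,1])) # jaw axis dir
        dd=(yaw-yy+90)%180-90; print("spin(rad) for tool z down",round(-np.radians(dd),3),end=' ')
    print()
E
python3 - <<'E'
from h import *
st()
a=snap("top","top0.png");b=snap("side","side0.png")
for n in("top","side"):
    c=robot.calibration(n);print(n,np.round(c["K"],1).tolist(),c["k1"],np.round(c["world_from_camera"],3).tolist())
E
```

```text
pics
t 0.0 tcp [ 0.2493 -0.5999  0.2387] rpy [-179.93   -0.     22.56] F [ 0.3 -0.1 -0.3] w 0.0854 q6 [-70.1  27.5  91.5   0.   61.   -2.7]
top [[494.9, 0.0, 253.7], [0.0, 494.9, 189.8], [0.0, 0.0, 1.0]] -0.12721497643322477 [[-0.337, 0.747, -0.574, -0.406], [-0.941, -0.277, 0.192, 0.388], [-0.016, 0.605, 0.796, 1.324], [0.0, 0.0, 0.0, 1.0]]
side [[451.3, 0.0, 254.2], [0.0, 451.3, 195.2], [0.0, 0.0, 1.0]] -0.08642557142874549 [[0.97, -0.175, 0.166, 0.82], [0.241, 0.67, -0.702, -1.173], [0.011, 0.721, 0.692, 1.275], [0.0, 0.0, 0.0, 1.0]]
```

View pics/top0.png

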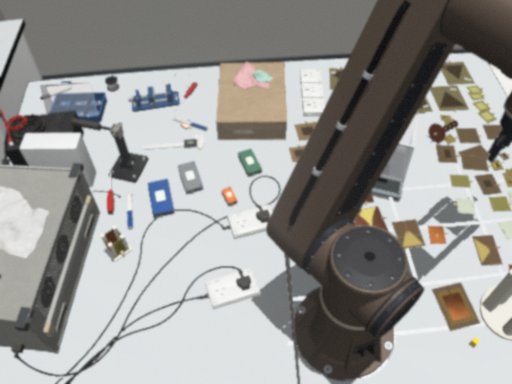

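View pics/side0.png

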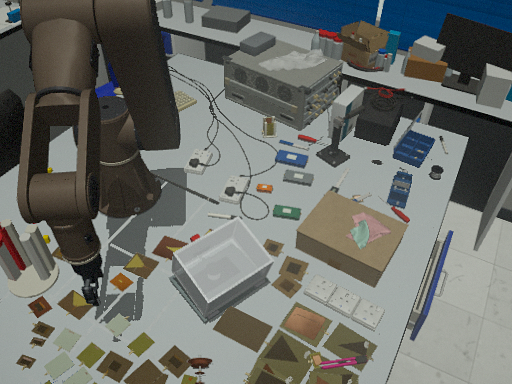

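Run:
```python
from h import *
a=cv2.imread("pics/top0.png");b=cv2.imread("pics/side0.png")
A=cv2.resize(a[100:280,80:300],None,fx=3.6,fy=3.3,interpolation=cv2.INTER_CUBIC)
cv2.imwrite("pics/c1.png",cv2.resize(b[100:340,160:340],None,fx=3.3,fy=2.5,interpolation=cv2.INTER_CUBIC)); cv2.imwrite("pics/c2.png",A)
def blob(im,name,lo,hi,mn,z):
    m=cv2.inRange(cv2.cvtColor(im,cv2.COLOR_BGR2HSV),lo,hi)
    cs,_=cv2.findContours(m,cv2.RETR_EXTERNAL,cv2.CHAIN_APPROX_NONE)
    for c in cs:
        if cv2.contourArea(c)>mn:
            M=cv2.moments(c);p=[M['m10']/M['m00'],M['m01']/M['m00']];w=onz(name,c[:,0,:],z)[:,:2]
            r=cv2.minAreaRect((w*1000).astype(np.float32));x=onz(name,[p],z)[0]
            if .4<x[0]<1: print(name,np.round(p,1),"xyz",np.round(x,3),"rect",np.round(r[0]),np.round(r[1]),round(r[2],1))
for n,lo,hi,z in [("blue",(105,120,60),(125,255,255),.022),("green",(65,80,30),(90,255,255),.02),("orange",(4,150,140),(14,255,255),.02),("red",(0,150,80),(3,255,255),.043)]:
    print(n); blob(a,"top",lo,hi,25,z); blob(b,"side",lo,hi,25,z)
```

```text
blue
top [129.6 219.6] xyz [0.558 0.488 0.022] rect [562. 487.] [10. 52.] 79.0
top [160.  197.1] xyz [0.611 0.375 0.022] rect [613. 374.] [ 62. 131.] 85.6
side [291.7 157.2] xyz [0.62  0.374 0.022] rect [619. 375.] [ 68. 133.] 85.2
green
top [253.  167.4] xyz [0.625 0.044 0.02 ] rect [632.  51.] [45. 31.] 69.5
side [286.4 210.9] xyz [0.66  0.046 0.02 ] rect [660.  46.] [100.  49.] 1.4
orange
side [264.5 187.2] xyz [0.548 0.156 0.02 ] rect [546. 158.] [59. 31.] 4.1
red
top [109.9 201.9] xyz [0.633 0.534 0.043] rect [637. 533.] [13. 82.] 80.5
side [306.1 137.4] xyz [0.661 0.507 0.043] rect [664. 506.] [20. 81.] 81.6
side [328.7  34.5] xyz [0.628 1.648 0.043] rect [ 635. 1643.] [ 97. 196.] 63.0
```

View pics/c1.png

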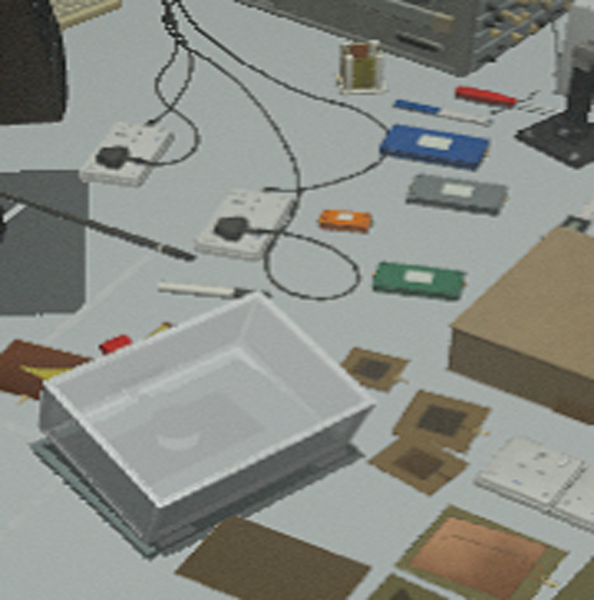

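View pics/c2.png

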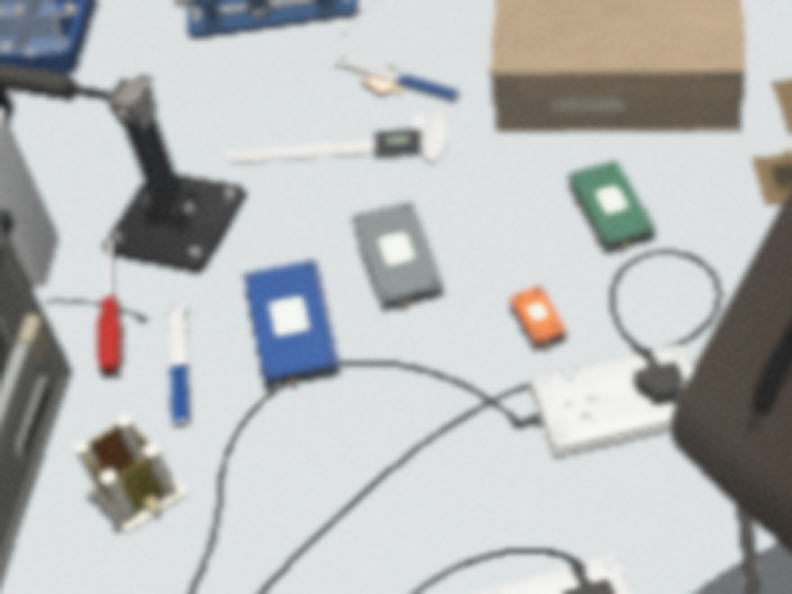

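Run:
```python
from h import *
f=lambda p:[[x/3.3+160-.35,y/2.5+100-.3] for x,y in p]
print("cover top",np.round(onz("side",f([(45,388),(262,297),(371,405),(160,502)]),.158),4).tolist())
print("plate L,B,R",np.round(onz("side",f([(33,445),(150,553),(360,453)]),.022),4).tolist())
print("handle",np.round(onz("side",f([(115,345)]),.05),4).tolist())
print("pen",np.round(onz("side",f([(160,288),(265,295)]),.006),3).tolist())
print("cable loop",np.round(onz("side",f([(310,300),(275,270),(360,275)]),.003),3).tolist())
b=cv2.imread("pics/side0.png")
hsv=cv2.cvtColor(b,cv2.COLOR_BGR2HSV)
m=cv2.inRange(hsv,(0,120,90),(6,255,255))|cv2.inRange(hsv,(170,120,90),(180,255,255))
n,l,s,c=cv2.connectedComponentsWithStats(m)
for i in range(1,n):
    if s[i,4]>8: print(s[i],np.round(c[i],1),np.round(onz("side",[c[i]],.045),3))
print(np.round(hsv[170:186:5,290:306:5],0).tolist())
```

```text
cover top [[0.3702, -0.3679, 0.158], [0.529, -0.1641, 0.158], [0.6769, -0.316, 0.158], [0.5284, -0.4999, 0.158]]
plate L,B,R [[0.3392, -0.3651, 0.022], [0.5068, -0.4915, 0.022], [0.666, -0.2936, 0.022]]
handle [[0.3717, -0.1974, 0.05]]
pen [[0.368, -0.039, 0.006], [0.492, -0.022, 0.006]]
cable loop [[0.545, -0.016, 0.003], [0.488, 0.036, 0.003], [0.589, 0.051, 0.003]]
[319  29  23  13 138] [329.2  34.7] [[0.631 1.641 0.045]]
[367  87  26  11  74] [383.1  91.5] [[0.993 1.015 0.045]]
[298 135  18   7  64] [306.2 137.8] [[0.663 0.501 0.045]]
[392 207  18  15  85] [400.4 214.2] [[1.091 0.113 0.045]]
[  0 227  23  43 174] [  9.7 249.1] [[-0.253 -0.415  0.045]]
[190 234  10   7  34] [194.5 237. ] [[ 0.369 -0.19   0.045]]
[[[79, 17, 122], [77, 14, 161], [79, 12, 170], [69, 11, 167]], [[90, 15, 116], [45, 16, 191], [40, 16, 186], [79, 18, 115]], [[75, 13, 77], [79, 24, 115], [83, 17, 123], [70, 13, 119]], [[81, 11, 166], [77, 14, 169], [75, 12, 174], [69, 15, 118]]]
```

```bash
python3 -c "
from h import *
go([.43,-.33,.5],51.7)"
```

```text
shift [ 270.4 -180.2 -261.1] spin(rad) for tool z down 1.062
```

```bash
python3 -m jog '[[[0,0,-40],0,0],[[0,0,-80],0,0],[[0,0,-120],0,0],[[30,-20,-150],0.1,0],[[58,-38,-170],0.2,0],[[80,-55,-200],0.3,0],[[100,-70,-230],0.4,0],[[120,-85,-261],0.5,0]]'; python3 -c "
from h import *
go([.43,-.33,.5],51.7)"
```

```text
time: 0.77
tool_pos: [0.328, -0.474, 0.5015]
orientation: [-180.0, 0.0, -6.4]
force: [0.8, -0.8, -0.5]
gripper_width: 0.0856
shift [  85.4 -154.4    1.6] spin(rad) for tool z down 0.558
```

```bash
python3 -m jog '[[[15,-30,0],0.1,0],[[30,-55,0],0.2,0],[[45,-80,0],0.3,0],[[60,-110,0],0.4,0],[[75,-135,0],0.5,0],[[85,-154,0],0.56,0],[[85,-154,0],0.56,0],[[85,-154,0],0.56,0]]'; python3 -c "
from h import *
st()
im=snap('wrist','w1.png'); print(np.round(robot.calibration('wrist')['world_from_camera'],3).tolist())"
```

```text
time: 1.43
tool_pos: [0.4289, -0.3307, 0.5001]
orientation: [180.0, 0.0, -38.0]
force: [-0.2, -0.4, 0.1]
gripper_width: 0.0852
t 1.4333 tcp [ 0.4289 -0.3307  0.5001] rpy [ 1.800e+02  2.000e-02 -3.802e+01] F [-0.2 -0.4  0.1] w 0.0852 q6 [-40.8   9.3  82.   -0.   88.7  87.2]
[[-0.617, 0.757, 0.213, 0.483], [-0.787, -0.594, -0.166, -0.373], [0.001, -0.27, 0.963, 0.635], [0.0, 0.0, 0.0, 1.0]]
```

View pics/w1.png

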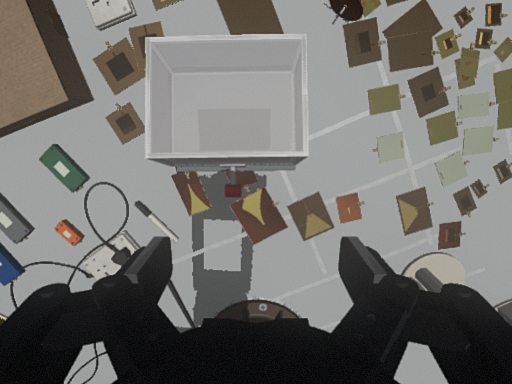

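Run:
```python
from h import *
im=cv2.imread("pics/w1.png");hsv=cv2.cvtColor(im,cv2.COLOR_BGR2HSV)
m=cv2.inRange(hsv,(0,120,60),(6,255,255))|cv2.inRange(hsv,(172,120,60),(180,255,255))
m[:170]=0;m[210:]=0
n,l,s,c=cv2.connectedComponentsWithStats(m)
for i in range(1,n):
    if s[i,4]>15: print(s[i],np.round(c[i],1),np.round(onz("wrist",[c[i]],.05),4))
print("covertop",np.round(onz("wrist",[(147,37),(307,35),(308,158),(147,158)],.16),4).tolist())
print("platefront",np.round(onz("wrist",[(146,169),(308,169)],.022),4).tolist())
cv2.imwrite("pics/w1c.png",cv2.resize(im[25:215,130:330],None,fx=3.9,fy=3.1,interpolation=cv2.INTER_CUBIC))
```

```text
[226 185  14  11 117] [232.4 190.7] [[ 0.3863 -0.2356  0.05  ]]
covertop [[0.6766, -0.3133, 0.16], [0.5257, -0.508, 0.16], [0.3699, -0.3984, 0.16], [0.5388, -0.1837, 0.16]]
platefront [[0.5386, -0.1098, 0.022], [0.3171, -0.3916, 0.022]]
```

View pics/w1c.png

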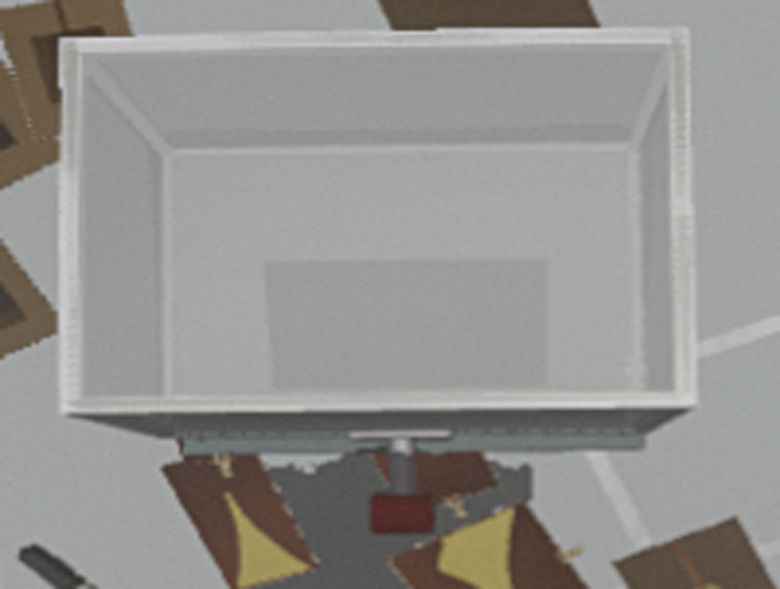

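```bash
python3 -m jog '[[[0,0,15],-0.12,0],[[0,0,30],-0.24,0],[[0,0,45],-0.36,0],[[0,0,60],-0.48,0],[[0,0,75],-0.6,0],[[0,0,90],-0.72,0],[[0,0,105],-0.84,0],[[0,0,120],-0.96,0]]';python3 -m jog '[[[0,0,15],-0.12,0],[[0,0,30],-0.24,0],[[0,0,45],-0.36,0],[[0,0,60],-0.48,0],[[0,0,75],-0.6,0],[[0,0,90],-0.72,0],[[0,0,90],-0.84,0],[[0,0,90],-0.96,0]]';python3 -m jog '[[[0,0,0],-0.12,0],[[0,0,0],-0.24,0],[[0,0,0],-0.36,0],[[0,0,0],-0.48,0],[[0,0,0],-0.6,0],[[0,0,0],-0.72,0],[[0,0,0],-0.84,0],[[0,0,0],-0.96,0]]'
python3 - <<'E'
from h import *
st();go([.3863,-.2356,.2],52)
print(np.round(onz("wrist",[(0,0)],0),1))
P=onz("wrist",[(176.9,170.2),(295.4,168.5)],.022,None)
E
```

```text
time: 2.15
tool_pos: [0.4276, -0.3326, 0.3794]
orientation: [-180.0, 0.0, 17.2]
force: [-0.0, 0.4, 0.2]
gripper_width: 0.0851
time: 2.82
tool_pos: [0.4273, -0.3323, 0.2891]
orientation: [-179.9, -0.0, 72.2]
force: [0.6, -0.3, 0.2]
gripper_width: 0.0855
time: 3.48
tool_pos: [0.4277, -0.3327, 0.2901]
orientation: [-180.0, -0.0, 127.2]
force: [0.9, 0.3, -0.1]
gripper_width: 0.0856
t 3.4833 tcp [ 0.4277 -0.3327  0.2901] rpy [-1.7998e+02 -2.0000e-02  1.2717e+02] F [ 0.9  0.3 -0.1] w 0.0856 q6 [-41.1  15.9 102.1  -0.   62.  -78.2]
shift [102.3  25.7  90.1] spin(rad) for tool z down -0.259 
[[ 0.  -0.4  0. ]]
```

```bash
python3 -m jog '[[[25,6,15],-0.06,0],[[50,12,30],-0.12,0],[[75,18,45],-0.2,0],[[102,26,60],-0.26,0],[[102,26,80],-0.26,0],[[102,26,90],-0.26,0],[[102,26,90],-0.26,0],[[102,26,90],-0.26,0]]'
python3 - <<'E'
from h import *
st();go([.3863,-.2356,.032],52)
im=snap("wrist","w2.png")
hsv=cv2.cvtColor(im,cv2.COLOR_BGR2HSV)
m=cv2.inRange(hsv,(0,120,60),(6,255,255))|cv2.inRange(hsv,(172,120,60),(180,255,255))
n,l,s,c=cv2.connectedComponentsWithStats(m)
for i in range(1,n):
    if s[i,4]>40: print(s[i],np.round(c[i],1),np.round(onz("wrist",[c[i]],.05),4))
E
```

```text
time: 4.15
tool_pos: [0.3877, -0.235, 0.2002]
orientation: [-180.0, -0.1, 141.7]
force: [-0.3, -0.6, -1.1]
gripper_width: 0.0853
t 4.15 tcp [ 0.3877 -0.235   0.2002] rpy [-1.7999e+02 -6.0000e-02  1.4171e+02] F [-0.3 -0.6 -1.1] w 0.0853 q6 [-35.   14.9 118.8  -0.   46.4 -86.8]
shift [  0.6  -1.3 168.2] spin(rad) for tool z down -0.005 
[ 229  201   37   30 1033] [246.9 215.8] [[ 0.4136 -0.2658  0.05  ]]
```

View pics/w2.png

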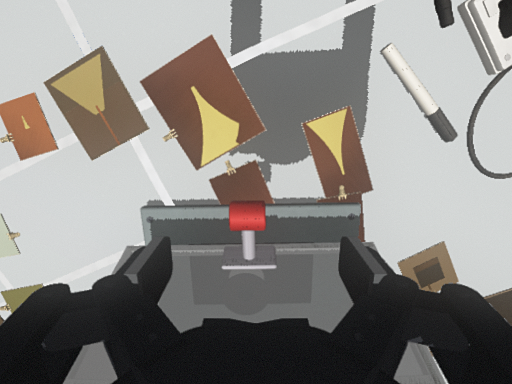

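```bash
cat >> h.py <<'E'
def tri(rays):
    A=np.zeros((3,3));b=np.zeros(3)
    for o,v in rays:
        v=v/np.linalg.norm(v);Pm=np.eye(3)-np.outer(v,v);A+=Pm;b+=Pm@o
    x=np.linalg.solve(A,b);print("tri",np.round(x,4),"resid mm",[round(1000*float(np.linalg.norm((np.eye(3)-np.outer(v,v)/(v@v))@(x-o))),1) for o,v in rays]);return x
E
python3 - <<'E'
from h import *
c1={"K":robot.calibration("wrist")["K"],"k1":robot.calibration("wrist")["k1"],"world_from_camera":np.array([[-0.617, 0.757, 0.213, 0.483], [-0.787, -0.594, -0.166, -0.373], [0.001, -0.27, 0.963, 0.635], [0,0,0,1]])}
f=lambda n,p,c=None:(lambda r:(r[0],r[1][0]))(ray(n,[p],c))
x=tri([f("wrist",(246.9,214)),f("wrist",(232.4,190.7),c1),f("side",(194.5,237))])
tri([f("wrist",(246.9,214)),f("wrist",(232.4,190.7),c1)])
# plate front corners in w2 at z .022
print(np.round(onz("wrist",[(142,208),(362,203)],.022),4).tolist())
E
```

```text
tri [ 0.3954 -0.2488  0.1156] resid mm [1.3, 2.5, 1.7]
tri [ 0.3959 -0.2495  0.1096] resid mm [0.1, 0.1]
[[0.3369, -0.3642, 0.022], [0.4927, -0.1573, 0.022]]
```

```bash
python3 -c "
from h import *
go([.396,-.249,.096],52.9)"
```

```text
shift [-14.7  -5.9 104.7] spin(rad) for tool z down -0.021
```

```bash
python3 -m jog '[[[-15,-6,20],-0.02,0],[[-15,-6,40],-0.02,0],[[-15,-6,60],-0.02,0],[[-15,-6,75],-0.02,0],[[-15,-6,90],-0.02,0],[[-15,-6,100],-0.02,0],[[-15,-6,105],-0.02,0],[[-15,-6,105],-0.02,0]]' 30; python3 -m jog '[[[0,0,0],0,150],[[0,0,0],0,200],[[0,0,0],0,255],[[0,0,0],0,255],[[0,0,0],0,255],[[0,0,0],0,255],[[0,0,0],0,255],[[0,0,0],0,255]]'
python3 - <<'E'
from h import *
st()
print([[a]+list(np.round([-240.8*(np.cos(np.radians(20.8))-np.cos(np.radians(a))),-240.8*(np.sin(np.radians(a))-np.sin(np.radians(20.8)))])) for a in range(24,97,3)])
E
```

```text
time: 4.87
tool_pos: [0.3961, -0.2488, 0.095]
orientation: [-180.0, -0.0, 142.9]
force: [-0.4, 0.4, -0.0]
gripper_width: 0.0854
time: 5.53
tool_pos: [0.3955, -0.2494, 0.0956]
orientation: [-179.9, 0.0, 142.9]
force: [-14.7, -17.8, 2.4]
gripper_width: 0.0297
t 5.5333 tcp [ 0.3955 -0.2494  0.0956] rpy [-1.7992e+02  1.0000e-02  1.4292e+02] F [-14.7 -17.8   2.4] w 0.0297 q6 [-3.590e+01  2.590e+01  1.224e+02 -1.000e-01  3.170e+01 -8.870e+01]
[[24, np.float64(-5.0), np.float64(-12.0)], [27, np.float64(-11.0), np.float64(-24.0)], [30, np.float64(-17.0), np.float64(-35.0)], [33, np.float64(-23.0), np.float64(-46.0)], [36, np.float64(-30.0), np.float64(-56.0)], [39, np.float64(-38.0), np.float64(-66.0)], [42, np.float64(-46.0), np.float64(-76.0)], [45, np.float64(-55.0), np.float64(-85.0)], [48, np.float64(-64.0), np.float64(-93.0)], [51, np.float64(-74.0), np.float64(-102.0)], [54, np.float64(-84.0), np.float64(-109.0)], [57, np.float64(-94.0), np.float64(-116.0)], [60, np.float64(-105.0), np.float64(-123.0)], [63, np.float64(-116.0), np.float64(-129.0)], [66, np.float64(-127.0), np.float64(-134.0)], [69, np.float64(-139.0), np.float64(-139.0)], [72, np.float64(-151.0), np.float64(-144.0)], [75, np.float64(-163.0), np.float64(-147.0)], [78, np.float64(-175.0), np.float64(-150.0)], [81, np.float64(-187.0), np.float64(-152.0)], [84, np.float64(-200.0), np.float64(-154.0)], [87, np.float64(-213.0), np.float64(-155.0)], [90, np.float64(-225.0), np.float64(-155.0)], [93, np.float64(-238.0), np.float64(-155.0)], [96, np.float64(-250.0), np.float64(-154.0)]]
```

```bash
python3 -m jog '[[[0,-2,0],0,255],[[0,-2,0],0,255],[[-5,-2,-12],0,255],[[-11,-2,-24],0,255],[[-17,-2,-35],0,255],[[-23,-2,-46],0,255],[[-30,-2,-56],0,255],[[-30,-2,-56],0,255]]'
```

```text
time: 6.2
tool_pos: [0.4197, -0.2682, 0.1529]
orientation: [180.0, 0.0, 142.9]
force: [-0.1, 5.4, 4.8]
gripper_width: 0.0297
```

```bash
python3 -m jog '[[[-8,0,-10],0,255],[[-16,0,-20],0,255],[[-25,0,-29],0,255],[[-34,0,-37],0,255],[[-44,0,-46],0,255],[[-54,0,-53],0,255],[[-64,0,-60],0,255],[[-75,0,-67],0,255]]'; python3 -m jog '[[[-11,0,-6],0,255],[[-22,0,-11],0,255],[[-34,0,-16],0,255],[[-46,0,-21],0,255],[[-58,0,-24],0,255],[[-70,0,-27],0,255],[[-82,0,-29],0,255],[[-82,0,-29],0,255]]'
```

```text
time: 6.87
tool_pos: [0.478, -0.3126, 0.2183]
orientation: [180.0, -0.1, 142.9]
force: [-0.5, 1.9, -6.6]
gripper_width: 0.0291
time: 7.53
tool_pos: [0.5454, -0.3639, 0.2479]
orientation: [-180.0, 0.1, 142.9]
force: [-0.2, -0.7, 8.0]
gripper_width: 0.0295
```

Low forces; continue to the end (a ≈ 93°).

```bash
python3 -m jog '[[[-13,0,-2],0,255],[[-26,0,-3],0,255],[[-38,0,-3],0,255],[[-51,0,-3],0,255],[[-55,0,-2],0,255],[[-55,0,-2],0,255],[[-55,0,-2],0,255],[[-55,0,-2],0,255]]'; python3 -m jog '[[[0,0,0],0,100],[[0,0,0],0,0],[[0,0,0],0,0],[[0,0,0],0,0],[[0,0,-30],0,0],[[0,0,-60],0,0],[[0,0,-100],0,0],[[0,0,-140],0,0]]'
python3 - <<'E'
from h import *
st();a=snap("side","s2.png");w=snap("wrist","w3.png")
cv2.imwrite("pics/s2c.png",np.hstack([cv2.resize(a[150:350,140:340],(400,400)),cv2.resize(w,(400,300))[:300].copy() if 0 else cv2.copyMakeBorder(cv2.resize(w,(400,300)),0,100,0,0,cv2.BORDER_CONSTANT)]))
np.save("calw3.npy",robot.calibration("wrist")["world_from_camera"])
E
```

```text
time: 8.2
tool_pos: [0.5883, -0.3966, 0.25]
orientation: [-180.0, 0.1, 142.9]
force: [1.3, -3.5, 5.6]
gripper_width: 0.0297
time: 8.87
tool_pos: [0.5874, -0.3955, 0.3902]
orientation: [180.0, -0.1, 142.9]
force: [1.5, -0.7, -0.2]
gripper_width: 0.0854
t 8.8667 tcp [ 0.5874 -0.3955  0.3902] rpy [ 1.8000e+02 -1.0000e-01  1.4289e+02] F [ 1.5 -0.7 -0.2] w 0.0854 q6 [-36.4  27.1  71.    0.   82.  -89.3]
```

View pics/s2c.png

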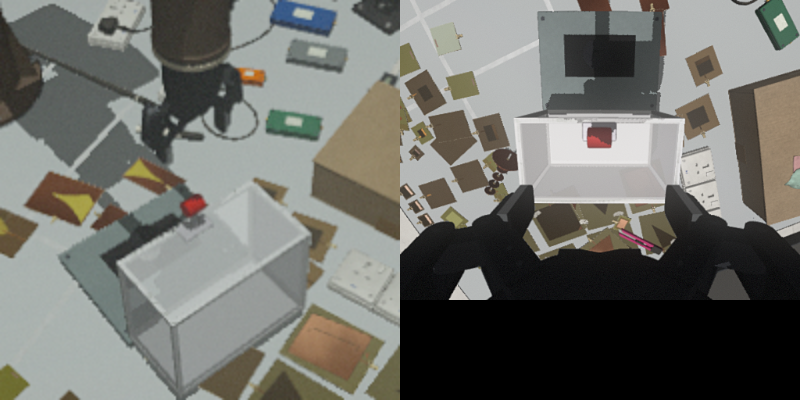

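Run:
```python
from h import *
w=cv2.imread("pics/w3.png")
c=w[5:150,160:360]; c=cv2.convertScaleAbs(c,alpha=1.6,beta=30)
cv2.imwrite("pics/w3c.png",cv2.resize(c,None,fx=3.8,fy=3.8,interpolation=cv2.INTER_CUBIC))
```

```text
(no output)
```

View pics/w3c.png

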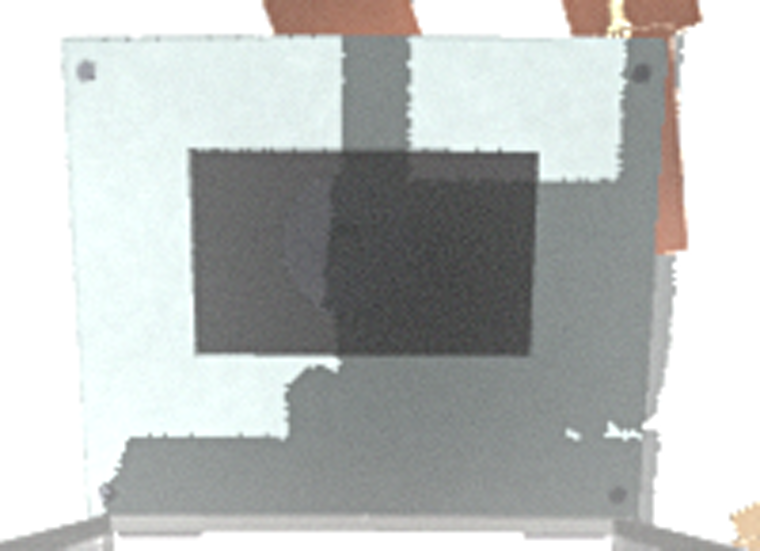

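```bash
python3 -c "
from h import *
go([.4866,-.315,.33],52.9)"
```

```text
shift [132.5   3.3  65.6] spin(rad) for tool z down -0.0
```

```bash
python3 -m jog '[[[35,0,0],0,0],[[70,0,0],0,0],[[100,0,20],0,0],[[120,2,40],0,0],[[132,3,65],0,0],[[132,3,65],0,0],[[132,3,65],0,0],[[132,3,65],0,0]]'
python3 - <<'E'
from h import *
st();w=snap("wrist","w4.png");np.save("calw4.npy",robot.calibration("wrist")["world_from_camera"])
print(np.round(proj("wrist",[[.4866,-.315,.024]])))
c=w[60:330,130:380]
g=cv2.cvtColor(c,cv2.COLOR_BGR2GRAY); g=cv2.createCLAHE(6,(6,6)).apply(cv2.bilateralFilter(g,7,12,5))
cv2.imwrite("pics/w4c.png",cv2.resize(np.hstack([g,cv2.cvtColor(c,cv2.COLOR_BGR2GRAY)]),None,fx=1.6,fy=1.6))
E
```

```text
time: 9.63
tool_pos: [0.4856, -0.3148, 0.3256]
orientation: [180.0, 0.1, 142.9]
force: [0.3, 0.1, 0.4]
gripper_width: 0.0856
t 9.6333 tcp [ 0.4856 -0.3148  0.3256] rpy [1.8000e+02 1.0000e-01 1.4289e+02] F [0.3 0.1 0.4] w 0.0856 q6 [-36.   17.3  94.9  -0.   67.7 -88.8]
[[255. 158.]]
```

View pics/w4c.png

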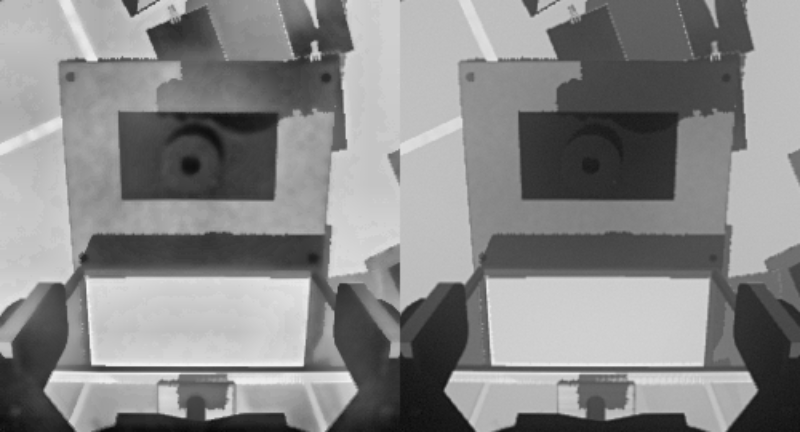

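Run:
```python
from h import *
w=cv2.imread("pics/w4.png");g=cv2.GaussianBlur(cv2.cvtColor(w,cv2.COLOR_BGR2GRAY),(3,3),0)
f=lambda p:[[x/1.6+130-.2,y/1.6+60-.2] for x,y in p]
P=onz("wrist",f([(119,112),(278,112),(277,199),(121,200)]),.024)
print("pad",P.mean(0),np.round(P,4).tolist(), [np.degrees(np.arctan2(*(b-a)[:2][::-1])) for a,b in((P[0],P[1]),(P[3],P[2]))])
Q=onz("wrist",f([(61,60),(345,60)]),.022)
print("plate front",np.round(Q,4).tolist(),np.degrees(np.arctan2(*(Q[1]-Q[0])[:2][::-1])))
S=onz("wrist",f([(190,165)]),.064)[0];print("spool hole",S)
# subpixel edges of pad in columns/rows
for x in (205,215,295): print(x,[int(v) for v in g[120:195:1,x]][:75:3])
go([S[0],S[1],.05],52.9)
```

```text
pad [ 0.48547267 -0.31612099  0.024     ] [[0.4058, -0.3504, 0.024], [0.4968, -0.2305, 0.024], [0.5662, -0.2796, 0.024], [0.4731, -0.404, 0.024]] [np.float64(52.8149263549071), np.float64(53.20141769632866)]
plate front [[0.3361, -0.3633, 0.022], [0.4955, -0.1531, 0.022]] 52.830079426395535
spool hole [ 0.48173288 -0.32278341  0.064     ]
205 [139, 140, 139, 109, 57, 58, 60, 60, 62, 65, 67, 75, 76, 80, 83, 87, 87, 97, 103, 110, 113, 112, 132, 134, 135]
215 [137, 136, 134, 112, 54, 55, 55, 53, 53, 53, 52, 52, 52, 52, 51, 53, 52, 52, 53, 53, 52, 57, 130, 132, 133]
295 [69, 69, 69, 61, 34, 35, 35, 41, 46, 46, 47, 47, 47, 48, 46, 49, 48, 49, 51, 50, 51, 51, 132, 135, 136]
shift [ -0.8  -8.7 275.7] spin(rad) for tool z down -0.0
```

```bash
python3 -m jog '[[[-1,-9,40],0,0],[[-1,-9,80],0,0],[[-1,-9,120],0,0],[[-1,-9,160],0,0],[[-1,-9,200],0,0],[[-1,-9,240],0,0],[[-1,-9,270],0,0],[[-1,-9,287],0,0]]' 40; python3 -m jog '[[[0,0,1],0,0],[[0,0,1],0,80],[[0,0,1],0,150],[[0,0,1],0,255],[[0,0,1],0,255],[[0,0,1],0,255],[[0,0,1],0,255],[[0,0,1],0,255]]'; python3 -m jog '[[[0,0,-10],0,255],[[0,0,-20],0,255],[[0,0,-40],0,255],[[0,0,-60],0,255],[[0,0,-80],0,255],[[0,0,-100],0,255],[[0,0,-120],0,255],[[0,0,-120],0,255]]';python3 -c "
from h import *
st();go([.572,-.10,.08],52.9)"
```

```text
time: 10.35
tool_pos: [0.48, -0.322, 0.0342]
orientation: [-180.0, -0.1, 142.9]
force: [-0.1, 1.0, 0.3]
gripper_width: 0.0855
time: 11.02
tool_pos: [0.4812, -0.3228, 0.0383]
orientation: [-180.0, 0.2, 142.9]
force: [0.1, -1.6, 9.2]
gripper_width: 0.0525
time: 11.68
tool_pos: [0.4816, -0.323, 0.1613]
orientation: [180.0, 0.4, 142.9]
force: [0.6, -0.2, -2.1]
gripper_width: 0.0527
t 11.6833 tcp [ 0.4816 -0.323   0.1613] rpy [180.     0.36 142.88] F [ 0.6 -0.2 -2.1] w 0.0527 q6 [-36.8  27.  105.5   0.   47.1 -89.7]
shift [ 62.9 232.3  80.9] spin(rad) for tool z down -0.0
```

```bash
python3 -m jog '[[[9,35,0],0,255],[[18,70,0],0,255],[[27,105,0],0,255],[[36,140,0],0,255],[[46,175,0],0,255],[[55,205,0],0,255],[[63,232,0],0,255],[[63,232,0],0,255]]'; python3 -m jog '[[[0,0,30],0,255],[[0,0,60],0,255],[[0,0,90],0,255],[[0,0,110],0,255],[[0,0,125],0,255],[[0,0,135],0,255],[[0,0,141],0,255],[[0,0,145],0,255]]';python3 -c "
from h import *
st()"
```

```text
time: 12.35
tool_pos: [0.5709, -0.0944, 0.1567]
orientation: [179.9, 0.0, 143.0]
force: [-0.2, 0.2, -2.4]
gripper_width: 0.0525
time: 13.02
tool_pos: [0.5695, -0.099, 0.0125]
orientation: [-180.0, 0.0, 142.9]
force: [-16.9, -4.6, 67.2]
gripper_width: 0.0526
t 13.0167 tcp [ 0.5695 -0.099   0.0125] rpy [-179.99    0.    142.88] F [-16.9  -4.6  67.2] w 0.0526 q6 [-12.9  39.7 110.1  -0.   30.3 -65.7]
```

```bash
python3 -m jog '[[[0,0,-1],0,255],[[0,0,-1],0,255],[[0,0,-1],0,255],[[0,0,-1],0,120],[[0,0,-1],0,0],[[0,0,-1],0,0],[[0,0,-1],0,0],[[0,0,-1],0,0]]';python3 -m jog '[[[0,0,-30],0,0],[[0,0,-60],0,0],[[0,0,-90],0,0],[[0,0,-130],0,0],[[0,0,-170],0,0],[[0,0,-210],0,0],[[0,0,-250],0,0],[[0,0,-280],0,0]]'
python3 - <<'E'
from h import *
st();go([.55,.13,.45],90)
E
```

```text
time: 13.68
tool_pos: [0.5697, -0.0987, 0.0124]
orientation: [180.0, 0.0, 142.9]
force: [0.2, 0.3, -0.2]
gripper_width: 0.0854
time: 14.35
tool_pos: [0.5699, -0.0988, 0.2959]
orientation: [179.9, 0.1, 142.9]
force: [1.5, -0.5, 1.1]
gripper_width: 0.0851
t 14.35 tcp [ 0.5699 -0.0988  0.2959] rpy [1.7994e+02 1.4000e-01 1.4289e+02] F [ 1.5 -0.5  1.1] w 0.0851 q6 [-12.8  18.6  97.3   0.   63.9 -65.7]
shift [ 153.6  170.6 -154.3] spin(rad) for tool z down -0.648
```

```bash
python3 -m jog '[[[0,0,-15],0.12,0],[[0,0,-30],0.24,0],[[0,0,-45],0.36,0],[[0,0,-60],0.48,0],[[0,0,-75],0.6,0],[[0,0,-90],0.72,0],[[0,0,-105],0.84,0],[[0,0,-120],0.96,0]]'; python3 -m jog '[[[0,0,-15],0.12,0],[[0,0,-30],0.24,0],[[0,0,-45],0.36,0],[[0,0,-60],0.48,0],[[0,0,-75],0.6,0],[[0,0,-80],0.72,0],[[0,0,-80],0.84,0],[[0,0,-80],0.96,0]]';python3 - <<'E'
from h import *
st();go([.58,.2,.5],90)
E
```

```text
time: 15.02
tool_pos: [0.5694, -0.0986, 0.413]
orientation: [-180.0, -0.0, 87.5]
force: [-0.8, 0.7, 0.4]
gripper_width: 0.0853
time: 15.68
tool_pos: [0.5696, -0.0987, 0.4927]
orientation: [180.0, -0.0, 32.5]
force: [0.8, -0.2, 0.6]
gripper_width: 0.0852
t 15.6833 tcp [ 0.5696 -0.0987  0.4927] rpy [ 1.7997e+02 -3.0000e-02  3.2540e+01] F [ 0.8 -0.2  0.6] w 0.0852 q6 [-12.8  12.9  78.5  -0.   88.6  44.6]
shift [ 169.4 -246.3   -7.3] spin(rad) for tool z down 0.568
```

```bash
python3 -m jog '[[[22,-32,0],0.09,0],[[44,-64,0],0.18,0],[[66,-96,0],0.27,0],[[88,-128,0],0.36,0],[[110,-160,-4],0.45,0],[[132,-192,-7],0.54,0],[[155,-225,-7],0.57,0],[[169,-246,-7],0.57,0]]'; python3 -m jog '[[[0,0,0],0,0],[[0,0,0],0,0],[[0,0,0],0,0],[[0,0,0],0,0],[[0,0,0],0,0],[[0,0,0],0,0],[[0,0,0],0,0],[[0,0,0],0,0]]' | head -2
python3 - <<'E'
from h import *
st();w=snap("wrist","w5.png");np.save("calw5.npy",robot.calibration("wrist")["world_from_camera"])
E
```

```text
time: 16.35
tool_pos: [0.5775, 0.2031, 0.4993]
orientation: [-180.0, 0.0, 0.2]
force: [0.2, -0.2, -0.3]
gripper_width: 0.0857
time: 17.02
tool_pos: [0.5781, 0.1991, 0.4994]
t 17.0167 tcp [0.5781 0.1991 0.4994] rpy [-1.8e+02 -1.0e-02  1.8e-01] F [ 0.1  0.1 -0.3] w 0.0857 q6 [ 16.2  16.1  73.4  -0.   90.6 106. ]
```

View pics/w5.png

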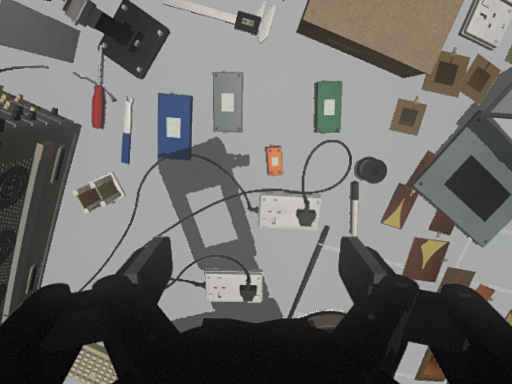

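```bash
cat > cases.py <<'E'
from h import *
def find(im,cal,roi):
    hsv=cv2.cvtColor(im,cv2.COLOR_BGR2HSV); out={}
    C={"blue":((105,130,50),(125,255,255),.022,(136,70)),"green":((60,80,25),(95,255,255),.02,(104,52)),"orange":((3,150,120),(14,255,255),.02,(62,32)),"grey":((0,0,95),(180,40,150),.02,(120,61))}
    for n,(lo,hi,z,d) in C.items():
        m=cv2.inRange(hsv,lo,hi); 
        if n=="grey": m=cv2.inRange(hsv,(0,0,60),(180,60,135))
        k=np.zeros_like(m);x0,x1,y0,y1=roi[n];k[y0:y1,x0:x1]=255;m&=k
        m=cv2.morphologyEx(m,cv2.MORPH_OPEN,np.ones((3,3)))
        cs,_=cv2.findContours(m,cv2.RETR_EXTERNAL,cv2.CHAIN_APPROX_NONE)
        c=max(cs,key=cv2.contourArea);w=onz("wrist",c[:,0,:],z,cal)[:,:2]
        r=cv2.minAreaRect((w*1000).astype(np.float32)); bx=cv2.boxPoints(r)
        e=[bx[1]-bx[0],bx[2]-bx[1]];l=max(e,key=np.linalg.norm);a=(np.degrees(np.arctan2(l[1],l[0]))+90)%180-90
        print(n,"centre",np.round(r[0],1),"size",np.round(r[1],1),"want",d,"long dir deg",round(a,1)); out[n]=(r[0],a)
    return out
E
python3 - <<'E'
from cases import *
w=cv2.imread("pics/w5.png")
find(w,None,{"blue":(150,205,80,170),"green":(305,355,70,145),"orange":(260,290,140,180),"grey":(200,255,60,142)})
print("spool",onz("wrist",[(371,169)],.04))
E
```

```text
Traceback (most recent call last):
  File "cases.py", line 11, in find
    c=max(cs,key=cv2.contourArea);w=onz("wrist",c[:,0,:],z,cal)[:,:2]
ValueError: max() iterable argument is empty
```

Run:
```python
from h import *
w=cv2.cvtColor(cv2.imread("pics/w5.png"),cv2.COLOR_BGR2HSV)
for x,y in((165,105),(183,150),(318,90),(335,120),(271,152),(280,168),(220,80),(235,120),(260,60),(215,110),(195,200)): print((x,y),w[y,x])
```

```text
(165, 105) [110 124 125]
(183, 150) [111  79  74]
(318, 90) [ 72  70 116]
(335, 120) [ 72  73 122]
(271, 152) [ 11 144 202]
(280, 168) [ 10 157 213]
(220, 80) [ 70   6 132]
(235, 120) [ 90   4 133]
(260, 60) [ 90   2 170]
(215, 110) [ 83   8 127]
(195, 200) [ 75   6 168]
```

```bash
sed -i 's/(105,130,50)/(102,60,40)/;s/(60,80,25)/(55,40,25)/;s/(3,150,120)/(3,110,90)/;s/(180,60,135)/(180,60,148)/' cases.py
python3 - <<'E'
from cases import *
w=cv2.imread("pics/w5.png")
find(w,None,{"blue":(150,205,80,170),"green":(305,355,70,145),"orange":(260,290,140,180),"grey":(200,255,60,142)})
print("spool",onz("wrist",[(371,169)],.04))
E
```

```text
blue centre [618.8 371.8] size [ 68.9 133.6] want (136, 70) long dir deg -4.7
green centre [660.4  45.8] size [99.9 50.8] want (104, 52) long dir deg 1.7
orange centre [546.4 158. ] size [60.1 30.6] want (62, 32) long dir deg 1.5
grey centre [668.2 256.7] size [ 63.4 120.9] want (120, 61) long dir deg -0.9
spool [[ 0.53254867 -0.05005779  0.04      ]]
```

```bash
python3 -c "
from h import *
go([.619,.372,.1],85.3)"
```

```text
shift [  41.5 -172.6  399.4] spin(rad) for tool z down 0.085
```

```bash
python3 -m jog '[[[6,-25,40],0.03,0],[[12,-50,80],0.06,0],[[18,-75,115],0.085,0],[[24,-100,150],0.085,0],[[30,-125,180],0.085,0],[[36,-150,210],0.085,0],[[41,-173,235],0.085,0],[[41,-173,260],0.085,0]]' 70; python3 -m jog '[[[0,0,30],0,0],[[0,0,60],0,0],[[0,0,90],0,0],[[0,0,120],0,0],[[0,0,140],0,0],[[0,0,140],0,0],[[0,0,140],0,0],[[0,0,140],0,0]]'; python3 -c "
from h import *
st();go([.619,.372,.013],85.3)
snap('wrist','w6.png')"
```

```text
time: 17.73
tool_pos: [0.6184, 0.3768, 0.2368]
orientation: [-179.9, 0.0, -4.6]
force: [-1.1, -0.5, -0.6]
gripper_width: 0.0854
time: 18.4
tool_pos: [0.6192, 0.3732, 0.1008]
orientation: [-179.9, -0.1, -4.7]
force: [0.5, -0.1, 0.2]
gripper_width: 0.0855
t 18.4 tcp [0.6192 0.3732 0.1008] rpy [-1.7995e+02 -8.0000e-02 -4.6600e+00] F [ 0.5 -0.1  0.2] w 0.0855 q6 [ 28.7  41.2  87.2  -0.   51.5 123.3]
shift [-0.2  1.3 87.8] spin(rad) for tool z down 0.001
```

View pics/w6.png

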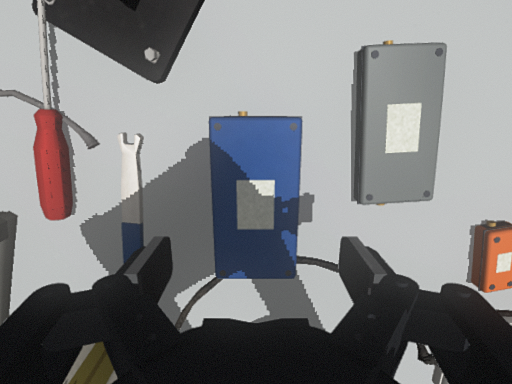

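```bash
python3 -m jog '[[[0,1,30],0,0],[[0,1,55],0,0],[[0,1,72],0,0],[[0,1,82],0,0],[[0,1,88],0,0],[[0,1,88],0,0],[[0,1,88],0,120],[[0,1,88],0,255]]'; python3 -m jog '[[[0,0,0],0,255],[[0,0,0],0,255],[[0,0,0],0,255],[[0,0,0],0,255],[[0,0,0],0,255],[[0,0,0],0,255],[[0,0,0],0,255],[[0,0,0],0,255]]'; python3 -m jog '[[[0,0,-10],0,255],[[0,0,-25],0,255],[[0,0,-50],0,255],[[0,0,-80],0,255],[[0,0,-110],0,255],[[0,0,-140],0,255],[[0,0,-170],0,255],[[0,0,-170],0,255]]'; python3 -c "
from h import *
go([.4857,-.3155,.2],142.95)"
```

```text
time: 19.12
tool_pos: [0.6193, 0.3723, 0.0135]
orientation: [-179.9, -0.1, -4.7]
force: [-0.1, -0.3, 3.9]
gripper_width: 0.0677
time: 19.78
tool_pos: [0.6193, 0.3724, 0.0136]
orientation: [-179.9, -0.1, -4.7]
force: [-1.9, 0.0, 8.6]
gripper_width: 0.0681
time: 20.45
tool_pos: [0.6212, 0.3734, 0.1901]
orientation: [-179.7, -0.5, -4.6]
force: [1.3, 0.9, -2.2]
gripper_width: 0.068
shift [-79.1 697.6 -14.5] spin(rad) for tool z down -1.005
```

```bash
python3 -m jog '[[[-3,30,0],-0.05,255],[[-7,66,0],-0.1,255],[[-12,102,0],-0.16,255],[[-16,138,0],-0.22,255],[[-20,174,0],-0.28,255],[[-24,210,0],-0.34,255],[[-28,246,0],-0.4,255],[[-32,282,0],-0.46,255]]';  python3 -c "
from h import *
go([.4857,-.3155,.2],142.95)"
```

```text
time: 21.12
tool_pos: [0.5629, 0.0918, 0.1824]
orientation: [180.0, -0.1, 21.9]
force: [0.9, 0.1, -4.6]
gripper_width: 0.0679
shift [-223.5  349.2  -17.8] spin(rad) for tool z down -0.542
```

```bash
python3 -m jog '[[[-20,32,0],-0.07,255],[[-40,64,0],-0.14,255],[[-60,96,0],-0.21,255],[[-80,128,0],-0.28,255],[[-100,160,0],-0.35,255],[[-120,192,0],-0.42,255],[[-140,224,0],-0.49,255],[[-160,250,0],-0.542,255]]';  python3 -c "
from h import *
go([.4857,-.3155,.1],142.95)"
```

```text
time: 21.78
tool_pos: [0.5071, -0.2005, 0.1824]
orientation: [179.9, -0.0, 53.0]
force: [1.1, -0.3, -4.0]
gripper_width: 0.0675
shift [-104.7   52.    82.5] spin(rad) for tool z down 0.0
```

```bash
python3 -m jog '[[[-30,15,5],0,255],[[-60,30,15],0,255],[[-85,43,30],0,255],[[-105,52,45],0,255],[[-105,52,65],0,255],[[-105,52,82],0,255],[[-105,52,82],0,255],[[-105,52,82],0,255]]';  python3 -m jog '[[[0,0,0],0,255],[[0,0,0],0,255],[[0,0,0],0,255],[[0,0,0],0,255],[[0,0,0],0,255],[[0,0,0],0,255],[[0,0,0],0,255],[[0,0,0],0,255]]';python3 -c "
from h import *
st();go([.4857,-.3155,.0385],142.95)
w=snap('wrist','w7.png')
cv2.imwrite('pics/s7.png',snap('side')[140:360,130:340].repeat(2,0).repeat(2,1))"
```

```text
time: 22.45
tool_pos: [0.4848, -0.3129, 0.0996]
orientation: [-179.9, 0.0, 52.8]
force: [0.9, 0.5, -4.2]
gripper_width: 0.068
time: 23.12
tool_pos: [0.4852, -0.3132, 0.0993]
orientation: [180.0, -0.0, 52.8]
force: [1.2, -0.5, -4.2]
gripper_width: 0.0679
t 23.1167 tcp [ 0.4852 -0.3132  0.0993] rpy [180.    -0.    52.76] F [ 1.2 -0.5 -4.2] w 0.0679 q6 [-35.8  31.9 108.1   0.   40.1   1.4]
shift [-1.5  1.8 60.8] spin(rad) for tool z down -0.003
```

View pics/w7.png

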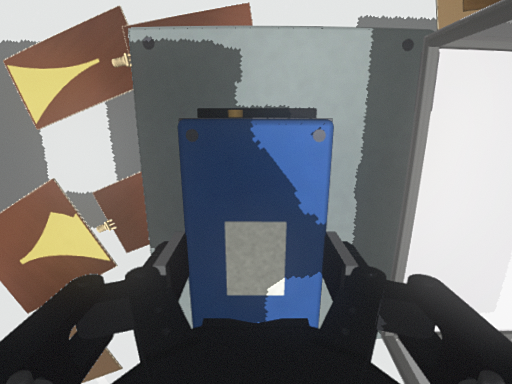

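Run:
```python
from h import *
P=onz("wrist",[(180,120),(332,119)],.1078)
n=np.array([np.cos(np.radians(52.95)),np.sin(np.radians(52.95))]);e=np.array([n[1],-n[0]])
t=np.array([.4852,-.3132])
for p in P: print(np.round((p[:2]-t)@np.c_[n,e]*1000,1))
d=(P[1]-P[0])[:2];print(np.degrees(np.arctan2(d[1],d[0])))
```

```text
[ 66.5 -32.1]
[66.6 34.2]
-36.9332808846438
```

```bash
python3 -m jog '[[[-1.5,2,20],0,255],[[-1.5,2,35],0,255],[[-1.5,2,47],0,255],[[-1.5,2,54],0,255],[[-1.5,2,58],0,255],[[-1.5,2,60],0,255],[[-1.5,2,60],0,255],[[-1.5,2,60],0,255]]'; python3 -c "
from h import *
st();go([.4857,-.3155,.0385],142.95)"
```

```text
time: 23.88
tool_pos: [0.4861, -0.3158, 0.0397]
orientation: [180.0, -0.0, 52.8]
force: [-0.1, 0.1, -3.9]
gripper_width: 0.0677
t 23.8833 tcp [ 0.4861 -0.3158  0.0397] rpy [179.97  -0.    52.76] F [-0.1  0.1 -3.9] w 0.0677 q6 [-36.   37.2 109.4   0.   33.3   1.2]
shift [-0.1 -0.5  1.2] spin(rad) for tool z down -0.003
```

```bash
python3 -m jog '[[[0,0,1],0,255],[[0,0,2],0,255],[[0,0,2],0,255],[[0,0,2],0,255],[[0,0,2],0,120],[[0,0,2],0,0],[[0,0,2],0,0],[[0,0,2],0,0]]'; python3 -m jog '[[[0,0,-20],0,0],[[0,0,-50],0,0],[[0,0,-90],0,0],[[0,0,-130],0,0],[[0,0,-170],0,0],[[0,0,-210],0,0],[[0,0,-240],0,0],[[0,0,-240],0,0]]';python3 - <<'E'
from h import *
st(); w=snap("wrist","w8.png");np.save("calw8.npy",robot.calibration("wrist")["world_from_camera"])
hsv=cv2.cvtColor(w,cv2.COLOR_BGR2HSV);m=cv2.inRange(hsv,(102,90,30),(125,255,255))
m=cv2.morphologyEx(m,cv2.MORPH_CLOSE,np.ones((9,9)))
cs,_=cv2.findContours(m,cv2.RETR_EXTERNAL,cv2.CHAIN_APPROX_NONE);c=max(cs,key=cv2.contourArea)
W=onz("wrist",c[:,0,:],.046)[:,:2];r=cv2.minAreaRect((W*1000).astype(np.float32));print(cv2.boundingRect(c),r)
go([.668,.257,.2],89.1)
E
```

```text
time: 24.55
tool_pos: [0.4859, -0.3156, 0.0374]
orientation: [180.0, 0.0, 52.8]
force: [0.4, 0.3, -0.1]
gripper_width: 0.0853
time: 25.22
tool_pos: [0.4881, -0.3172, 0.284]
orientation: [179.5, -0.0, 52.8]
force: [0.1, -0.6, 0.2]
gripper_width: 0.0853
t 25.2167 tcp [ 0.4881 -0.3172  0.284 ] rpy [ 1.7946e+02 -1.0000e-02  5.2760e+01] F [ 0.1 -0.6  0.2] w 0.0853 q6 [-36.   19.3  98.    0.   62.1   1.2]
(225, 115, 54, 100) ((485.1272888183594, -314.89263916015625), (133.14068603515625, 69.44500732421875), 52.49918746948242)
shift [ 566.  -203.6   79.8] spin(rad) for tool z down 0.937
```

```bash
python3 -m jog '[[[36,-13,0],0.08,0],[[72,-26,0],0.16,0],[[108,-39,0],0.24,0],[[144,-52,0],0.33,0],[[180,-65,0],0.42,0],[[216,-78,0],0.51,0],[[252,-91,0],0.6,0],[[288,-104,0],0.69,0]]' 60; python3 -c "
from h import *
go([.668,.257,.15],89.1)"
```

```text
time: 25.93
tool_pos: [0.577, -0.0214, 0.2762]
orientation: [-180.0, 0.1, 13.0]
force: [1.0, -0.6, 0.2]
gripper_width: 0.0854
shift [ 151.4 -250.8  126.1] spin(rad) for tool z down 0.242
```

```bash
python3 -m jog '[[[20,-34,10],0.08,0],[[40,-68,20],0.16,0],[[60,-102,40],0.24,0],[[80,-136,60],0.24,0],[[100,-170,80],0.24,0],[[120,-204,100],0.24,0],[[140,-235,120],0.24,0],[[151,-251,126],0.24,0]]'; python3 -m jog '[[[0,0,0],0,0],[[0,0,0],0,0],[[0,0,0],0,0],[[0,0,0],0,0],[[0,0,0],0,0],[[0,0,0],0,0],[[0,0,0],0,0],[[0,0,0],0,0]]' >/dev/null
python3 - <<'E'
from h import *
s=st(); w=snap("wrist","w9.png")
g=cv2.cvtColor(w,cv2.COLOR_BGR2HSV)
m=cv2.inRange(g,(0,0,75),(180,60,148)); m[240:]=0
cs,_=cv2.findContours(m,cv2.RETR_EXTERNAL,cv2.CHAIN_APPROX_NONE)
for c in sorted(cs,key=cv2.contourArea)[-3:]:
    W=onz("wrist",c[:,0,:],.02)[:,:2];print(cv2.boundingRect(c),cv2.minAreaRect((W*1000).astype(np.float32)))
go([.668,.257,.013],89.1)
E
```

```text
time: 26.6
tool_pos: [0.6656, 0.2578, 0.1475]
orientation: [179.9, 0.2, -0.5]
force: [-0.3, -0.1, 0.1]
gripper_width: 0.0857
t 27.2667 tcp [0.667  0.255  0.1517] rpy [-1.7999e+02 -3.0000e-02 -5.6000e-01] F [0.3 0.9 0.2] w 0.0854 q6 [ 18.5  37.4  86.6   0.   55.9 109.1]
(285, 0, 30, 20) ((821.5823974609375, 216.5890655517578), (23.85439682006836, 10.514766693115234), 74.6771011352539)
(0, 150, 28, 83) ((659.8900146484375, 503.5506896972656), (28.989341735839844, 90.14813995361328), 75.1025390625)
(97, 117, 199, 123) ((672.4524536132812, 314.3174743652344), (195.9283905029297, 121.53649139404297), 89.59751892089844)
shift [  0.9  -1.8 138.7] spin(rad) for tool z down 0.006
```

```bash
python3 -m jog '[[[1,-2,35],0,0],[[1,-2,70],0,0],[[1,-2,100],0,0],[[1,-2,120],0,0],[[1,-2,132],0,0],[[1,-2,138],0,0],[[1,-2,138],0,0],[[1,-2,138],0,120]]'; python3 -m jog '[[[0,0,0],0,255],[[0,0,0],0,255],[[0,0,0],0,255],[[0,0,0],0,255],[[0,0,0],0,255],[[0,0,0],0,255],[[0,0,0],0,255],[[0,0,0],0,255]]'; python3 -m jog '[[[0,0,-10],0,255],[[0,0,-25],0,255],[[0,0,-50],0,255],[[0,0,-80],0,255],[[0,0,-110],0,255],[[0,0,-140],0,255],[[0,0,-170],0,255],[[0,0,-170],0,255]]'; python3 -c "
from h import *
go([.485,-.315,.2],142.6)"
```

```text
time: 27.98
tool_pos: [0.6686, 0.2577, 0.0143]
orientation: [-180.0, -0.1, -0.5]
force: [-0.1, -0.4, 1.4]
gripper_width: 0.0752
time: 28.65
tool_pos: [0.669, 0.2578, 0.0154]
orientation: [-180.0, -0.1, -0.5]
force: [-1.7, -0.5, 6.7]
gripper_width: 0.0589
time: 29.32
tool_pos: [0.671, 0.2586, 0.1921]
orientation: [-179.8, -0.6, -0.5]
force: [2.7, 1.1, -1.8]
gripper_width: 0.0588
shift [-180.7  575.3  -11.7] spin(rad) for tool z down -0.927
```

```bash
python3 -m jog '[[[-10,30,0],-0.06,255],[[-21,66,0],-0.12,255],[[-32,102,0],-0.18,255],[[-43,138,0],-0.24,255],[[-54,174,0],-0.3,255],[[-65,210,0],-0.36,255],[[-77,246,0],-0.42,255],[[-88,282,0],-0.48,255]]';  python3 -c "
from h import *
go([.485,-.315,.2],142.6)"
```

```text
time: 29.98
tool_pos: [0.5765, -0.0252, 0.1847]
orientation: [180.0, -0.1, 27.2]
force: [1.1, -0.6, -3.2]
gripper_width: 0.0589
shift [-213.7  216.1  -15.4] spin(rad) for tool z down -0.444
```

```bash
python3 -m jog '[[[-27,27,0],-0.06,255],[[-54,54,0],-0.12,255],[[-81,81,0],-0.18,255],[[-108,109,0],-0.24,255],[[-135,136,0],-0.3,255],[[-162,163,0],-0.36,255],[[-190,191,0],-0.42,255],[[-214,216,0],-0.444,255]]'; python3 -m jog '[[[0,0,20],0,255],[[0,0,40],0,255],[[0,0,60],0,255],[[0,0,70],0,255],[[0,0,70],0,255],[[0,0,70],0,255],[[0,0,70],0,255],[[0,0,70],0,255]]';  python3 - <<'E'
from h import *
s=st();go([.485,-.315,.062],142.6)
w=snap("wrist","w10.png");t=s["tool_pos"]
g=cv2.cvtColor(w,cv2.COLOR_BGR2GRAY)
cv2.imwrite("pics/w10c.png",w[30:330,100:420].repeat(2,0).repeat(2,1))
E
```

```text
time: 30.65
tool_pos: [0.4836, -0.3155, 0.1847]
orientation: [179.9, 0.0, 52.6]
force: [2.0, -0.2, -3.4]
gripper_width: 0.0591
time: 31.32
tool_pos: [0.4854, -0.3136, 0.1146]
orientation: [179.9, -0.0, 52.4]
force: [0.5, -0.5, -2.8]
gripper_width: 0.0591
t 31.3167 tcp [ 0.4854 -0.3136  0.1146] rpy [179.89  -0.    52.43] F [ 0.5 -0.5 -2.8] w 0.0591 q6 [-35.9  30.6 107.6  -0.   41.7   1.7]
shift [-1.4  0.5 52.6] spin(rad) for tool z down -0.003
```

View pics/w10c.png

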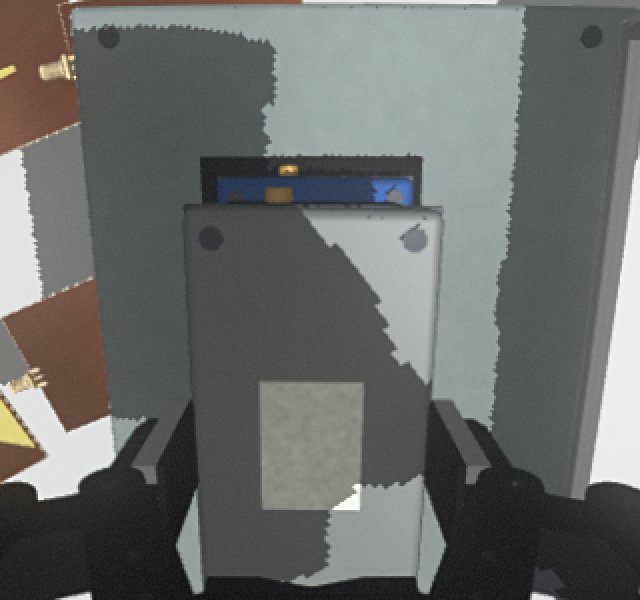

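Run:
```python
from h import *
n=np.array([np.cos(np.radians(52.6)),np.sin(np.radians(52.6))]);e=np.array([n[1],-n[0]])
t=np.array([.4854,-.3136])
f=lambda p:[[x/2+100-.25,y/2+30-.25] for x,y in p]
for P in (onz("wrist",f([(186,206),(441,206)]),.1195),onz("wrist",f([(217,179),(413,177)]),.046)):
    print(np.round((P[:,:2]-t)@np.c_[n,e]*1000,1).tolist(),np.degrees(np.arctan2(*(P[1]-P[0])[:2][::-1])))
```

```text
[[60.7, -27.7], [60.5, 30.0]] -37.63260960307772
[[65.1, -32.1], [65.5, 36.5]] -37.05096896339296
```

```bash
python3 -m jog '[[[-2,1,20],0,255],[[-2,1,35],0,255],[[-2,1,45],0,255],[[-2,1,49],0,255],[[-2,1,51],0,255],[[-2,1,51],0,255],[[-2,1,51],0,255],[[-2,1,51],0,255]]'; python3 -c "
from h import *
st()"; python3 -m jog '[[[0,0,1],0,255],[[0,0,2],0,255],[[0,0,2],0,255],[[0,0,2],0,255],[[0,0,2],0,255],[[0,0,2],0,255],[[0,0,2],0,255],[[0,0,2],0,255]]'
```

```text
time: 32.03
tool_pos: [0.4846, -0.3157, 0.063]
orientation: [179.9, -0.0, 52.4]
force: [0.0, 0.2, -3.2]
gripper_width: 0.0588
t 32.0333 tcp [ 0.4846 -0.3157  0.063 ] rpy [179.94  -0.    52.42] F [ 0.   0.2 -3.2] w 0.0588 q6 [-36.1  35.1 109.1  -0.   35.8   1.5]
time: 32.7
tool_pos: [0.4845, -0.3157, 0.0614]
orientation: [179.9, -0.0, 52.4]
force: [-2.8, 2.1, 14.9]
gripper_width: 0.0589
```

```bash
python3 -m jog '[[[0,0,0],0,120],[[0,0,0],0,0],[[0,0,0],0,0],[[0,0,0],0,0],[[0,0,-30],0,0],[[0,0,-65],0,0],[[0,0,-100],0,0],[[0,0,-140],0,0]]'; python3 -m jog '[[[0,0,-40],0,0],[[0,0,-60],0,0],[[0,0,-60],0,0],[[0,0,-60],0,0],[[0,0,-60],0,0],[[0,0,-60],0,0],[[0,0,-60],0,0],[[0,0,-60],0,0]]' >/dev/null;python3 - <<'E'
from h import *
st(); w=snap("wrist","w11.png")
go([.6604,.0458,.2],91.7)
E
```

```text
time: 33.37
tool_pos: [0.4835, -0.3149, 0.201]
orientation: [-179.9, 0.0, 52.4]
force: [1.0, -1.2, -0.4]
gripper_width: 0.0854
t 34.0333 tcp [ 0.4838 -0.3152  0.2592] rpy [-179.89    0.     52.41] F [-0.1  0.6 -0. ] w 0.0854 q6 [-36.1  20.6  99.8   0.   59.7   1.5]
shift [393.8 -80.3  59.5] spin(rad) for tool z down 0.885
```

```bash
python3 -m jog '[[[35,-8,0],0.1,0],[[70,-16,0],0.2,0],[[105,-24,0],0.3,0],[[140,-32,0],0.4,0],[[175,-40,0],0.5,0],[[210,-48,0],0.6,0],[[245,-56,0],0.7,0],[[280,-62,0],0.8,0]]'; python3 -c "
from h import *
go([.6604,.0458,.15],91.7)"
```

```text
time: 34.75
tool_pos: [0.606, -0.0538, 0.2599]
orientation: [-180.0, 0.0, 6.3]
force: [0.6, 0.0, 0.5]
gripper_width: 0.0851
shift [ 65.1 -93.  109.9] spin(rad) for tool z down 0.08
```

```bash
python3 -m jog '[[[20,-25,10],0.08,0],[[40,-50,30],0.08,0],[[55,-75,60],0.08,0],[[65,-93,90],0.08,0],[[65,-93,110],0.08,0],[[65,-93,110],0.08,0],[[65,-93,110],0.08,0],[[65,-93,110],0.08,0]]';  python3 - <<'E'
from h import *
s=st(); w=snap("wrist","w12.png")
g=cv2.cvtColor(w,cv2.COLOR_BGR2HSV)
m=cv2.inRange(g,(60,40,20),(95,255,255)); m[300:]=0
cs,_=cv2.findContours(m,cv2.RETR_EXTERNAL,cv2.CHAIN_APPROX_NONE)
for c in sorted(cs,key=cv2.contourArea)[-2:]:
    W=onz("wrist",c[:,0,:],.02)[:,:2];print(cv2.boundingRect(c),cv2.minAreaRect((W*1000).astype(np.float32)))
go([.6604,.0458,.0135],91.7)
E
```

```text
time: 35.42
tool_pos: [0.6602, 0.0435, 0.1514]
orientation: [180.0, -0.0, 2.0]
force: [0.3, -0.6, 0.0]
gripper_width: 0.0856
t 35.4167 tcp [0.6602 0.0435 0.1514] rpy [ 1.80e+02 -5.00e-02  1.96e+00] F [ 0.3 -0.6  0. ] w 0.0856 q6 [ 1.1 33.6 94.5 -0.  51.9 89.2]
(145, 276, 1, 1) ((556.974609375, 159.49696350097656), (0.0, 0.0), 0.0)
(227, 132, 54, 103) ((661.7366943359375, 44.980587005615234), (102.38477325439453, 50.934417724609375), 1.8667186498641968)
shift [ -0.4  -2.4 138.5] spin(rad) for tool z down 0.004
```

Green measured at (661.5, 45.2).

```bash
python3 -m jog '[[[1,-2,35],0,0],[[1,-2,70],0,0],[[1,-2,100],0,0],[[1,-2,120],0,0],[[1,-2,132],0,0],[[1,-2,138],0,0],[[1,-2,138],0,0],[[1,-2,138],0,150]]' 60; python3 -m jog '[[[0,0,0],0,255],[[0,0,0],0,255],[[0,0,0],0,255],[[0,0,0],0,255],[[0,0,0],0,255],[[0,0,0],0,255],[[0,0,0],0,255],[[0,0,0],0,255]]'; python3 -m jog '[[[0,0,-10],0,255],[[0,0,-25],0,255],[[0,0,-50],0,255],[[0,0,-80],0,255],[[0,0,-110],0,255],[[0,0,-140],0,255],[[0,0,-170],0,255],[[0,0,-170],0,255]]'; python3 -c "
from h import *
go([.485,-.315,.2],142.6)"
```

```text
time: 36.13
tool_pos: [0.6617, 0.0459, 0.0138]
orientation: [180.0, -0.1, 2.0]
force: [0.4, -0.5, 0.8]
gripper_width: 0.0752
time: 36.8
tool_pos: [0.6617, 0.0461, 0.0142]
orientation: [180.0, -0.1, 2.0]
force: [-2.0, -0.6, 12.9]
gripper_width: 0.0504
time: 37.47
tool_pos: [0.6636, 0.0463, 0.1896]
orientation: [180.0, -0.5, 2.0]
force: [1.8, 0.6, -1.5]
gripper_width: 0.0502
shift [-191.   354.8  -12.1] spin(rad) for tool z down -0.883
```

```bash
python3 -m jog '[[[-17,31,0],-0.1,255],[[-34,62,0],-0.2,255],[[-51,94,0],-0.3,255],[[-68,126,0],-0.4,255],[[-85,158,0],-0.5,255],[[-102,190,0],-0.6,255],[[-119,222,0],-0.7,255],[[-136,254,0],-0.8,255]]'; python3 -c "
from h import *
go([.485,-.315,.135],142.5)"
```

```text
time: 38.13
tool_pos: [0.5325, -0.2137, 0.183]
orientation: [180.0, -0.0, 48.1]
force: [1.0, -0.7, -2.3]
gripper_width: 0.0503
shift [-107.1   32.2   48. ] spin(rad) for tool z down -0.076
```

```bash
python3 -m jog '[[[-30,9,5],-0.076,255],[[-60,18,12],-0.076,255],[[-90,27,24],-0.076,255],[[-107,32,38],-0.076,255],[[-107,32,48],-0.076,255],[[-107,32,48],-0.076,255],[[-107,32,48],-0.076,255],[[-107,32,48],-0.076,255]]'
python3 - <<'E'
from h import *
s=st();go([.485,-.315,.082],142.6)
w=snap("wrist","w13.png")
cv2.imwrite("pics/w13c.png",w[90:330,150:400].repeat(2,0).repeat(2,1))
E
```

```text
time: 38.8
tool_pos: [0.4861, -0.3126, 0.135]
orientation: [180.0, -0.0, 52.2]
force: [0.3, 0.2, -2.6]
gripper_width: 0.0505
t 38.8 tcp [ 0.4861 -0.3126  0.135 ] rpy [ 1.7997e+02 -1.0000e-02  5.2230e+01] F [ 0.3  0.2 -2.6] w 0.0505 q6 [-35.8  29.  106.7   0.   44.3   2. ]
shift [-2.5  0.5 53. ] spin(rad) for tool z down -0.006
```

View pics/w13c.png

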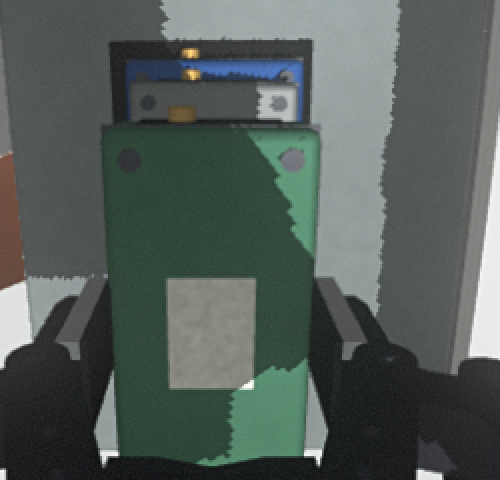

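Run:
```python
from h import *
a=52.6;n=np.array([np.cos(np.radians(a)),np.sin(np.radians(a))]);e=np.array([n[1],-n[0]])
t=np.array([.4861,-.3126])
f=lambda p:[[x/2+150-.25,y/2+90-.25] for x,y in p]
for nm,p,z,h in(("pad",[(111,42),(314,40)],.024,76),("blue",[(125,60),(304,59)],.046,68),("grey",[(130,82),(297,82)],.066,60),("green",[(102,125),(321,125)],.1410,52)):
    P=onz("wrist",f(p),z);q=(P[:,:2]-t)@np.c_[n,e]*1000
    print(nm,"n",q[:,0].mean()-h,"e",q[:,1].mean(),"w",np.ptp(q[:,1]),np.degrees(np.arctan2(*(P[1]-P[0])[:2][::-1])))
```

```text
pad n -4.505136849462531 e 2.005965006876629 w 85.29991981061593 -37.260365967022
blue n -3.6307038538231495 e 2.638222374190077 w 68.99934314331487 -37.49312849101048
grey n -2.9667085363572596 e 2.0870086618813044 w 59.185268330049794 -37.81246009405472
green n -0.09021157841625893 e 1.127671618380477 w 50.09281211525111 -37.82419803230323
```

```bash
python3 -m jog '[[[-3,1,20],0,255],[[-3,1,35],0,255],[[-3,1,45],0,255],[[-3,1,49],0,255],[[-3,1,51],0,255],[[-3,1,52],0,255],[[-3,1,52],0,255],[[-3,1,52],0,255]]'; python3 -m jog '[[[0,0,1],0,255],[[0,0,2],0,255],[[0,0,2],0,255],[[0,0,2],0,255],[[0,0,2],0,255],[[0,0,2],0,255],[[0,0,2],0,255],[[0,0,2],0,255]]'
```

```text
time: 39.52
tool_pos: [0.4848, -0.3164, 0.0829]
orientation: [179.9, -0.0, 52.2]
force: [0.2, -0.9, -2.2]
gripper_width: 0.05
time: 40.18
tool_pos: [0.4844, -0.3162, 0.0803]
orientation: [-180.0, 0.0, 52.2]
force: [-0.6, -0.9, -2.3]
gripper_width: 0.0502
```

```bash
python3 -m jog '[[[0.5,0,0.5],0,255],[[0.5,0,1],0,255],[[0.5,0,1],0,255],[[0.5,0,1.5],0,255],[[0.5,0,1.5],0,255],[[0.5,0,1.5],0,255],[[0.5,0,1.5],0,255],[[0.5,0,1.5],0,255]]'
```

```text
time: 40.85
tool_pos: [0.4846, -0.3162, 0.0801]
orientation: [180.0, 0.0, 52.2]
force: [-8.2, -0.2, 25.2]
gripper_width: 0.0504
```

```bash
python3 -m jog '[[[0,0,0],0,120],[[0,0,0],0,0],[[0,0,0],0,0],[[0,0,0],0,0],[[0,0,-30],0,0],[[0,0,-65],0,0],[[0,0,-100],0,0],[[0,0,-140],0,0]]'; python3 -c "
from h import *
go([.5464,.158,.2],91.5)"
```

```text
time: 41.52
tool_pos: [0.484, -0.3153, 0.2194]
orientation: [-179.9, 0.0, 52.2]
force: [0.4, -0.6, -0.4]
gripper_width: 0.0856
shift [ 412.1 -240.9   19.9] spin(rad) for tool z down 0.885
```

```bash
python3 -m jog '[[[30,-18,0],0.1,0],[[62,-36,0],0.2,0],[[94,-55,0],0.3,0],[[126,-74,0],0.4,0],[[158,-93,0],0.5,0],[[190,-111,0],0.6,0],[[222,-130,0],0.7,0],[[254,-149,0],0.8,90]]'; python3 -c "
from h import *
go([.5464,.158,.15],91.5)"
```

```text
time: 42.18
tool_pos: [0.5228, -0.022, 0.2188]
orientation: [180.0, -0.0, 6.1]
force: [1.3, 0.1, -0.3]
gripper_width: 0.0756
shift [  42.5 -176.5   68.8] spin(rad) for tool z down 0.08
```

```bash
python3 -m jog '[[[8,-35,0],0.08,90],[[16,-70,10],0.08,90],[[24,-105,25],0.08,90],[[34,-140,45],0.08,90],[[42,-176,69],0.08,90],[[42,-176,69],0.08,90],[[42,-176,69],0.08,90],[[42,-176,69],0.08,90]]';  python3 - <<'E'
from h import *
s=st(); w=snap("wrist","w14.png")
g=cv2.cvtColor(w,cv2.COLOR_BGR2HSV)
m=cv2.inRange(g,(3,110,60),(16,255,255)); m[320:]=0
cs,_=cv2.findContours(m,cv2.RETR_EXTERNAL,cv2.CHAIN_APPROX_NONE)
for c in sorted(cs,key=cv2.contourArea)[-2:]:
    W=onz("wrist",c[:,0,:],.02)[:,:2];print(cv2.boundingRect(c),cv2.minAreaRect((W*1000).astype(np.float32)))
go([.5464,.158,.0135],91.5)
E
```

```text
time: 42.85
tool_pos: [0.5448, 0.1557, 0.1496]
orientation: [180.0, 0.0, 1.8]
force: [-0.8, -0.2, 0.2]
gripper_width: 0.0555
t 42.85 tcp [0.5448 0.1557 0.1496] rpy [1.7998e+02 4.0000e-02 1.8200e+00] F [-0.8 -0.2  0.2] w 0.0555 q6 [ 12.9  27.1 107.5  -0.   45.4 101.1]
(497, 274, 15, 45) ((423.5617370605469, -138.45497131347656), (59.51121139526367, 13.906014442443848), 4.670075416564941)
(237, 154, 34, 62) ((546.7030029296875, 156.439208984375), (60.86393356323242, 30.949234008789062), 3.8721489906311035)
shift [  1.3  -2.8 136.7] spin(rad) for tool z down 0.005
```

```bash
python3 -m jog '[[[1.5,-1.5,35],-0.03,90],[[1.5,-1.5,70],-0.03,90],[[1.5,-1.5,100],-0.03,90],[[1.5,-1.5,120],-0.03,90],[[1.5,-1.5,132],-0.03,90],[[1.5,-1.5,136],-0.03,90],[[1.5,-1.5,136],-0.03,90],[[1.5,-1.5,136],-0.03,150]]' 50; python3 -m jog '[[[0,0,0],0,255],[[0,0,0],0,255],[[0,0,0],0,255],[[0,0,0],0,255],[[0,0,0],0,255],[[0,0,0],0,255],[[0,0,0],0,255],[[0,0,0],0,255]]'; python3 -m jog '[[[0,0,-10],0,255],[[0,0,-25],0,255],[[0,0,-50],0,255],[[0,0,-80],0,255],[[0,0,-110],0,255],[[0,0,-140],0,255],[[0,0,-180],0,255],[[0,0,-180],0,255]]'; python3 -c "
from h import *
go([.485,-.3155,.2],142.5)"
```

```text
time: 43.57
tool_pos: [0.5474, 0.157, 0.015]
orientation: [-180.0, -0.1, 3.4]
force: [0.3, 0.1, 0.4]
gripper_width: 0.0447
time: 44.23
tool_pos: [0.5476, 0.1574, 0.0156]
orientation: [-180.0, -0.1, 3.5]
force: [0.1, -3.2, 7.8]
gripper_width: 0.0305
time: 44.9
tool_pos: [0.5498, 0.1582, 0.2021]
orientation: [-179.9, -0.6, 3.5]
force: [2.6, 1.3, 0.2]
gripper_width: 0.0303
shift [-9.350e+01  4.688e+02  2.000e-01] spin(rad) for tool z down -0.855
```

```bash
python3 -m jog '[[[-6,30,0],-0.08,255],[[-12,62,0],-0.17,255],[[-19,95,0],-0.26,255],[[-26,128,0],-0.35,255],[[-33,162,0],-0.44,255],[[-40,196,0],-0.53,255],[[-47,230,0],-0.62,255],[[-54,264,0],-0.71,255]]'; python3 -c "
from h import *
go([.485,-.3155,.15],142.5)"
```

```text
time: 45.57
tool_pos: [0.5083, -0.111, 0.1951]
orientation: [179.9, -0.1, 44.4]
force: [0.4, 0.6, -0.6]
gripper_width: 0.031
shift [-159.8  129.6   45.2] spin(rad) for tool z down -0.141
```

```bash
python3 -m jog '[[[-27,22,0],-0.05,255],[[-54,44,0],-0.1,255],[[-82,66,8],-0.141,255],[[-110,88,18],-0.141,255],[[-138,110,32],-0.141,255],[[-160,130,45],-0.141,255],[[-160,130,45],-0.141,255],[[-160,130,45],-0.141,255]]'
python3 - <<'E'
from h import *
s=st();go([.485,-.3155,.102],142.5)
w=snap("wrist","w15.png");np.save("calw15.npy",robot.calibration("wrist")["world_from_camera"])
cv2.imwrite("pics/w15c.png",w[90:330,150:400].repeat(2,0).repeat(2,1))
a=52.6;n=np.array([np.cos(np.radians(a)),np.sin(np.radians(a))]);e=np.array([n[1],-n[0]]);t=np.array(s["tool_pos"][:2])
hsv=cv2.cvtColor(w,cv2.COLOR_BGR2HSV)
for nm,lo,hi,z,h in (("orange",(3,110,40),(16,255,255),s["tool_pos"][2]+.005,31),("green",(60,50,20),(95,255,255),.086,52)):
    m=cv2.inRange(hsv,lo,hi);m[:90]=0;m[330:]=0;m[:,:150]=0;m[:,400:]=0
    m=cv2.morphologyEx(m,cv2.MORPH_OPEN,np.ones((3,3)))
    n_,l,st_,c=cv2.connectedComponentsWithStats(m);i=1+np.argmax(st_[1:,4]);x,y,ww,hh,_=st_[i];print(nm,st_[i])
    rows=range(y,y+8)
    print([(r,np.where(l[r]==i)[0][[0,-1]].tolist()) for r in rows if (l[r]==i).any()])
E
```

```text
time: 46.23
tool_pos: [0.4839, -0.3155, 0.1491]
orientation: [-180.0, -0.0, 52.1]
force: [0.2, 0.6, -0.6]
gripper_width: 0.0308
t 46.2333 tcp [ 0.4839 -0.3155  0.1491] rpy [-180.    -0.    52.1] F [ 0.2  0.6 -0.6] w 0.0308 q6 [-36.1  27.9 106.1   0.   46.    1.8]
shift [ 0.7  0.9 47.1] spin(rad) for tool z down -0.007 
orange [ 223  196   64  110 5404]
[(196, [244, 278]), (197, [227, 282]), (198, [225, 284]), (199, [225, 285]), (200, [224, 285]), (201, [224, 285]), (202, [224, 286]), (203, [223, 286])]
green [ 221  141   72   70 3415]
[(141, [222, 290]), (142, [221, 291]), (143, [221, 292]), (144, [221, 292]), (145, [221, 292]), (146, [221, 292]), (147, [221, 292]), (148, [221, 292])]
```

View pics/w15c.png

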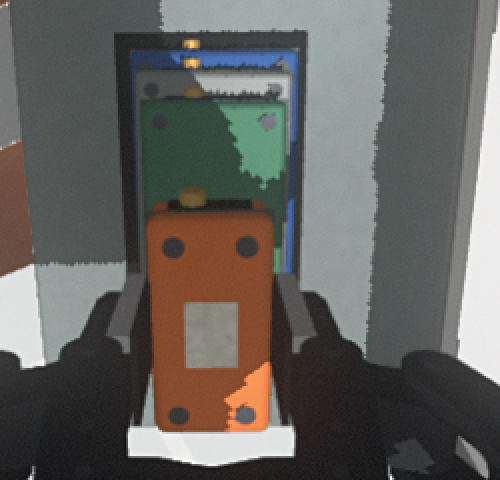

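Run:
```python
from h import *
a=52.5;n=np.array([np.cos(np.radians(a)),np.sin(np.radians(a))]);e=np.array([n[1],-n[0]])
s=robot.observe();t=np.array(s["tool_pos"][:2])
f=lambda p:[[x/2+150-.25,y/2+90-.25] for x,y in p]
for nm,p,z,h in(("pad",[(115,33),(307,32)],.024,76),("blue",[(131,50),(299,50)],.046,68),("grey",[(135,71),(291,70)],.066,60),("green",[(141,101),(287,101)],.086,52),("orange",[(147,212),(273,212)],.1535,31),("orange rear",[(157,431),(269,431)],.1535,-31)):
    P=onz("wrist",f(p),z);q=(P[:,:2]-t)@np.c_[n,e]*1000
    print(nm,"n",round(q[:,0].mean()-h,1),"e",round(q[:,1].mean(),1),"w",np.ptp(q[:,1]).round(1),np.degrees(np.arctan2(*(P[1]-P[0])[:2][::-1])).round(1))
```

```text
pad n -0.8 e 1.1 w 85.0 -37.6
blue n -0.3 e 2.7 w 68.6 -37.9
grey n 0.4 e 1.7 w 58.9 -37.5
green n -1.2 e 1.9 w 50.7 -37.9
orange n -0.4 e 0.4 w 30.4 -37.9
orange rear n -0.9 e 0.8 w 30.6 -37.9
```

```bash
python3 -m jog '[[[0,1.2,15],0,255],[[0,1.2,29],0,255],[[0,1.2,39],0,255],[[0,1.2,43],0,255],[[0,1.2,45],0,255],[[0,1.2,46],0,255],[[0,1.2,46],0,255],[[0,1.2,46],0,255]]'; python3 -m jog '[[[0,0,1],0,255],[[0,0,1.5],0,255],[[0,0,2],0,255],[[0,0,2],0,255],[[0,0,2],0,255],[[0,0,2],0,255],[[0,0,2],0,255],[[0,0,2],0,255]]'
```

```text
time: 46.95
tool_pos: [0.4857, -0.315, 0.1034]
orientation: [180.0, -0.0, 52.2]
force: [-0.6, -0.6, -1.3]
gripper_width: 0.0307
time: 47.62
tool_pos: [0.4855, -0.3151, 0.1016]
orientation: [180.0, -0.0, 52.2]
force: [-1.5, 2.6, 10.9]
gripper_width: 0.0304
```

```bash
python3 -m jog '[[[0,0,0],0,120],[[0,0,0],0,0],[[0,0,0],0,0],[[0,0,0],0,0],[[0,0,-30],0,0],[[0,0,-65],0,0],[[0,0,-105],0,0],[[0,0,-145],0,0]]'; python3 -m jog '[[[0,0,-40],0,0],[[0,0,-60],0,0],[[0,0,-60],0,0],[[0,0,-60],0,0],[[0,0,-60],0,0],[[0,0,-60],0,0],[[0,0,-60],0,0],[[0,0,-60],0,0]]'
python3 - <<'E'
from h import *
s=st();w=snap("wrist","w16.png");np.save("calw16.npy",robot.calibration("wrist")["world_from_camera"])
hsv=cv2.cvtColor(w,cv2.COLOR_BGR2HSV)
for nm,lo,hi,z in (("orange",(3,110,40),(16,255,255),.106),("green",(60,50,20),(95,255,255),.086),("blue",(102,90,30),(125,255,255),.046)):
    m=cv2.inRange(hsv,lo,hi);m[230:]=0
    if nm!="orange": m=cv2.morphologyEx(m,cv2.MORPH_CLOSE,np.ones((25,25)))
    m[230:]=0;m[:,:180]=0;m[:,330:]=0
    cs,_=cv2.findContours(m,cv2.RETR_EXTERNAL,cv2.CHAIN_APPROX_NONE);c=max(cs,key=cv2.contourArea)
    W=onz("wrist",c[:,0,:],z)[:,:2];r=cv2.minAreaRect((W*1000).astype(np.float32));print(nm,cv2.boundingRect(c),np.round(np.r_[r[0],r[1],r[2]],1))
# grip in the side view + wrist
print(np.round(proj("wrist",[[.5883,-.3966,.262]])))
e=np.array([np.cos(np.radians(-37.05)),np.sin(np.radians(-37.05))])
go([.5874-.0,-.3955,.39],52.9)
E
```

```text
time: 48.28
tool_pos: [0.4848, -0.3146, 0.247]
orientation: [-179.9, 0.0, 52.2]
force: [1.2, -0.6, 0.2]
gripper_width: 0.0852
time: 48.95
tool_pos: [0.4851, -0.3147, 0.3047]
orientation: [-179.9, 0.0, 52.2]
force: [0.1, -0.0, -0.2]
gripper_width: 0.0855
t 48.95 tcp [ 0.4851 -0.3147  0.3047] rpy [-179.9     0.     52.24] F [ 0.1 -0.  -0.2] w 0.0855 q6 [-36.   18.3  96.4   0.   65.4   1.8]
orange (243, 148, 27, 51) [ 485.3 -316.9   61.4   31.9   52.2]
green (236, 130, 41, 80) [ 484.4 -317.3  102.6   50.5   52.5]
blue (231, 115, 51, 95) [ 486.8 -317.1  134.9   67.8   53.5]
[[445. 221.]]
shift [ -1.2 130.1 -85.2] spin(rad) for tool z down 1.559
```

```bash
python3 -m jog '[[[0,0,-20],-0.12,0],[[0,0,-40],-0.24,0],[[0,0,-60],-0.36,0],[[0,0,-85],-0.48,0],[[0,0,-85],-0.6,0],[[0,0,-85],-0.72,0],[[0,0,-85],-0.84,0],[[0,0,-85],-0.96,0]]'; python3 -c "
from h import *
go([.5874-.0,-.3955,.39],52.9)
im=snap('side','s17.png');print(proj('side',[[.5325,-.05,.02],[.57,-.1,.02],[.485,-.315,.09]]))"
```

```text
time: 49.67
tool_pos: [0.4853, -0.3149, 0.3905]
orientation: [-180.0, -0.0, 107.6]
force: [0.7, 0.2, -0.5]
gripper_width: 0.0853
shift [-107.6   72.9    0.5] spin(rad) for tool z down -0.616 
[[248.37130606 222.37271266]
 [254.82316522 233.89236179]
 [214.26373749 262.60641073]]
```

```bash
python3 -c "
import cv2,numpy as np
a=cv2.imread('pics/s17.png');b=cv2.imread('pics/w16.png')
A=cv2.resize(a[180:300,180:290],(458,500),interpolation=cv2.INTER_CUBIC);B=cv2.resize(b[90:240,200:302],(340,500),interpolation=cv2.INTER_CUBIC)
cv2.imwrite('pics/last.png',np.hstack([A,B]))"
python3 - <<'E'
from h import *
im=cv2.imread("pics/s17.png");g=cv2.cvtColor(im,cv2.COLOR_BGR2GRAY)
m=((g<75)*255).astype(np.uint8);k=np.zeros_like(m);k[195:250,225:280]=255;m&=k
n,l,s,c=cv2.connectedComponentsWithStats(m)
for i in range(1,n):
    if s[i,4]>20: print("side dark",s[i],np.round(c[i],1))
th=np.linspace(0,6.28,60)
def bb(x,y,name,cal=None):
    P=np.r_[[[x+.027*np.cos(t),y+.027*np.sin(t),z] for z in(0,.04) for t in th]];q=proj(name,P,cal);return np.round([q[:,0].min(),q[:,1].min(),*np.ptp(q,0)],1),np.round(q.mean(0),1)
print("pred side",bb(.5325,-.05,"side"))
r=g[200:240,232:268]
for row in r[::2]: print(' '.join('%3d'%v for v in row[::2]))
w=cv2.cvtColor(cv2.imread("pics/w5.png"),cv2.COLOR_BGR2GRAY)
m=((w<70)*255).astype(np.uint8);k=np.zeros_like(m);k[150:190,352:395]=255;m&=k
n,l,s,c=cv2.connectedComponentsWithStats(m)
for i in range(1,n):
    if s[i,4]>20: print("w5 dark",s[i],np.round(c[i],1))
cal=dict(robot.calibration("wrist"));cal["world_from_camera"]=np.load("calw5.npy")
print("pred w5",bb(.5325,-.05,"wrist",cal), "at .57,-.1:",bb(.57,-.1,"wrist",cal))
E
```

```text
side dark [231 215  23  17 147] [244.6 220.3]
side dark [225 237  11  13  56] [228.3 243.9]
pred side (array([241.2, 213.6,  14.4,  17.7]), array([248.5, 222.4]))
146 164 173 149  85 134 166 165 167 165 166 168 166 172 159 101 169 168
133 154 153 144  75 172 168 166 167 167 165 167 165 169 167 161  81 170
168 147 138 155  79 173 168 164 166 167 167 167 165 168 167 169 161 100
166 165 166 168  80 170 166 167 166 169 168 168 170 166 165 167 166 156
164 166 166 168 119 174 167 168 168 167 168 166 166 167 170 168 168 161
165 166 166 169 156 128 168 166 166 167 166 167 167 166 167 166 167 170
166 166 166 167 171  72 165 167 167 169 167 167 166 169 167 168 167 172
160 164 168 167 166 164  93 156 158 158 169 168 167 168 167 167 169 142
 72  79  94 104 136  93  62  61  65  62 121 170 167 166 170 170 146 102
 58  54  66  74  67  59  63  63  65  66  61 125 155 154 142  87 134 173
174 125 122 116  81  60  61  55  61  60  63 125 131 146 173 171 168 170
167 169 167 170 137  63  66  59  65  62  61 158 168 168 167 168 168 170
167 169 166 169 142  78  66  62  64  73  73 162 167 167 166 167 167 169
166 166 165 171  78  99  94 100 100  95  86 134 168 168 166 168 167 167
167 168 168 169 104  72  90  99  97  95  56 158 171 168 167 170 168 169
166 167 167 168 167 102  68  90  78  57 129 171 168 167 168 169 169 168
169 167 166 170 167 172 170 123 123 173 170 168 168 166 168 171 169 167
167 169 169 165 167 170 168 167 167 169 168 167 166 168 166 169 168 167
169 168 168 165 166 169 169 166 168 168 168 167 169 168 167 166 170 170
172 169 167 167 167 169 168 171 170 169 168 168 169 169 169 169 171 167
w5 dark [356 157  31  26 535] [371.8 169.9]
w5 dark [352 181   6   9  29] [353.6 184.8]
pred w5 (array([352.4, 153.9,  30.9,  27.3]), array([367.5, 167.1])) at .57,-.1: (array([375.7, 137.4,  32.6,  27. ]), array([391.7, 150.4]))
```

```bash
python3 -m jog '[[[-15,12,0],-0.1,0],[[-30,24,0],-0.2,0],[[-50,36,0],-0.3,0],[[-70,48,0],-0.4,0],[[-90,60,0],-0.5,0],[[-108,73,0],-0.6,0],[[-108,73,0],-0.616,0],[[-108,73,0],-0.616,0]]'
python3 - <<'E'
from h import *
st();w=snap("wrist","w18.png")
hsv=cv2.cvtColor(w,cv2.COLOR_BGR2HSV)
m=cv2.inRange(hsv,(0,120,60),(6,255,255))|cv2.inRange(hsv,(172,120,60),(180,255,255))
n,l,s,c=cv2.connectedComponentsWithStats(m)
for i in range(1,n):
    if s[i,4]>60: print(s[i],np.round(c[i],1),np.round(onz("wrist",[c[i]],.268),4))
go([.5883,-.3966,.25],52.9)
E
```

```text
time: 50.38
tool_pos: [0.5875, -0.3968, 0.3894]
orientation: [-180.0, -0.1, 142.4]
force: [0.5, 0.9, -0.6]
gripper_width: 0.0856
t 50.3833 tcp [ 0.5875 -0.3968  0.3894] rpy [-1.8000e+02 -1.0000e-01  1.4242e+02] F [ 0.5  0.9 -0.6] w 0.0856 q6 [-36.5  27.2  71.   -0.   81.9 -88.9]
[241 180  30  15 222] [250.6 188.6] [[ 0.5853 -0.3996  0.268 ]]
shift [ -1.4   0.6 139.8] spin(rad) for tool z down -0.01
```

```bash
python3 -m jog '[[[0,-2,35],-0.01,0],[[0,-2,70],-0.01,0],[[0,-2,100],-0.01,0],[[0,-2,120],-0.01,0],[[0,-2,133],-0.01,0],[[0,-2,139],-0.01,0],[[0,-2,139],-0.01,0],[[0,-2,139],-0.01,120]]' 30; python3 -m jog '[[[0,0,0],0,200],[[0,0,0],0,255],[[0,0,0],0,255],[[0,0,0],0,255],[[0,0,0],0,255],[[0,0,0],0,255],[[0,0,0],0,255],[[0,0,0],0,255]]'
python3 - <<'E'
from h import *
st()
a0=93.5
f=lambda a:np.round([240.8*(np.cos(np.radians(a))-np.cos(np.radians(a0))),-240.8*(np.sin(np.radians(a))-np.sin(np.radians(a0)))],0).astype(int).tolist()
print([(round(a,1),f(a)) for a in np.r_[np.arange(90.5,4,-3),4.76]])
E
```

```text
time: 51.1
tool_pos: [0.5859, -0.398, 0.2527]
orientation: [180.0, 0.0, 143.0]
force: [0.8, -0.0, -0.4]
gripper_width: 0.0753
time: 51.77
tool_pos: [0.588, -0.3965, 0.2533]
orientation: [179.8, 0.1, 143.1]
force: [10.0, 14.1, 8.6]
gripper_width: 0.0299
t 51.7667 tcp [ 0.588  -0.3965  0.2533] rpy [1.7982e+02 1.4000e-01 1.4312e+02] F [10.  14.1  8.6] w 0.0299 q6 [-36.5  31.6  82.1   0.2  66.1 -89.7]
[(np.float64(90.5), [13, 0]), (np.float64(87.5), [25, 0]), (np.float64(84.5), [38, 1]), (np.float64(81.5), [50, 2]), (np.float64(78.5), [63, 4]), (np.float64(75.5), [75, 7]), (np.float64(72.5), [87, 11]), (np.float64(69.5), [99, 15]), (np.float64(66.5), [111, 20]), (np.float64(63.5), [122, 25]), (np.float64(60.5), [133, 31]), (np.float64(57.5), [144, 37]), (np.float64(54.5), [155, 44]), (np.float64(51.5), [165, 52]), (np.float64(48.5), [174, 60]), (np.float64(45.5), [183, 69]), (np.float64(42.5), [192, 78]), (np.float64(39.5), [201, 87]), (np.float64(36.5), [208, 97]), (np.float64(33.5), [216, 107]), (np.float64(30.5), [222, 118]), (np.float64(27.5), [228, 129]), (np.float64(24.5), [234, 140]), (np.float64(21.5), [239, 152]), (np.float64(18.5), [243, 164]), (np.float64(15.5), [247, 176]), (np.float64(12.5), [250, 188]), (np.float64(9.5), [252, 201]), (np.float64(6.5), [254, 213]), (np.float64(4.8), [255, 220])]
```

```bash
python3 -m jog '[[[0,1,0],0,255],[[13,1,0],0,255],[[25,1,0],0,255],[[38,1,1],0,255],[[50,1,2],0,255],[[63,1,4],0,255],[[75,1,7],0,255],[[75,1,7],0,255]]'; python3 -c "
from h import *
st()"
```

```text
time: 52.43
tool_pos: [0.5268, -0.3499, 0.2455]
orientation: [179.8, 0.1, 143.1]
force: [8.9, 13.3, 3.2]
gripper_width: 0.0298
t 52.4333 tcp [ 0.5268 -0.3499  0.2455] rpy [1.7984e+02 5.0000e-02 1.4310e+02] F [ 8.9 13.3  3.2] w 0.0298 q6 [-36.4  25.7  93.6   0.2  60.6 -89.6]
```

```bash
python3 -m jog '[[[12,1,4],0,255],[[24,2,8],0,255],[[36,2,13],0,255],[[47,2,18],0,255],[[58,2,24],0,255],[[69,2,30],0,255],[[80,2,37],0,255],[[90,2,45],0,255]]'; python3 -m jog '[[[9,0,8],0,255],[[18,0,17],0,255],[[27,0,26],0,255],[[36,0,35],0,255],[[43,0,45],0,255],[[51,0,55],0,255],[[57,0,66],0,255],[[57,0,66],0,255]]'
```

```text
time: 53.1
tool_pos: [0.4566, -0.2964, 0.2008]
orientation: [179.9, 0.2, 143.1]
force: [4.4, 5.7, 7.4]
gripper_width: 0.0292
time: 53.77
tool_pos: [0.41, -0.261, 0.1329]
orientation: [179.9, -0.0, 143.1]
force: [8.7, 12.4, -2.7]
gripper_width: 0.0297
```

```bash
python3 -m jog '[[[6,1,11],0,255],[[12,1,22],0,255],[[17,1,34],0,255],[[21,1,46],0,255],[[25,1,58],0,255],[[28,1,70],0,255],[[30,1,83],0,255],[[30,1,83],0,255]]'; python3 -c "
from h import *
st()"
```

```text
time: 54.43
tool_pos: [0.3865, -0.243, 0.0495]
orientation: [180.0, -0.1, 143.1]
force: [3.3, 5.8, -2.3]
gripper_width: 0.0293
t 54.4333 tcp [ 0.3865 -0.243   0.0495] rpy [ 1.7998e+02 -5.0000e-02  1.4308e+02] F [ 3.3  5.8 -2.3] w 0.0293 q6 [-36.   30.5 125.2   0.   24.3 -89.1]
```

```bash
python3 -m jog '[[[1,0,6],0,255],[[2,0,11],0,255],[[2,0,15],0,255],[[2,0,18],0,255],[[2,0,20],0,255],[[2,0,21],0,255],[[2,0,22],0,255],[[2,0,22],0,255]]'; python3 -c "
from h import *
st()"
```

```text
time: 55.1
tool_pos: [0.3851, -0.2419, 0.0303]
orientation: [180.0, 0.0, 143.1]
force: [-4.4, 13.2, 43.9]
gripper_width: 0.0293
t 55.1 tcp [ 0.3851 -0.2419  0.0303] rpy [179.98   0.   143.09] F [-4.4 13.2 43.9] w 0.0293 q6 [-36.   32.7 126.    0.   21.3 -89.1]
```

```bash
python3 -m jog '[[[0,0,-1],0,255],[[0,0,-1],0,120],[[0,0,-1],0,0],[[0,0,-1],0,0],[[0,0,-1],0,0],[[0,0,-20],0,0],[[0,0,-45],0,0],[[0,0,-80],0,0]]'; python3 -m jog '[[[0,0,-40],0,0],[[0,0,-80],0,0],[[0,0,-90],0,0],[[0,0,-90],0,0],[[0,0,-90],0,0],[[0,0,-90],0,0],[[0,0,-90],0,0],[[0,0,-90],0,0]]'
python3 - <<'E'
from h import *
st();w=snap("wrist","w19.png")
hsv=cv2.cvtColor(w,cv2.COLOR_BGR2HSV)
m=cv2.inRange(hsv,(0,120,60),(4,255,255))|cv2.inRange(hsv,(172,120,60),(180,255,255))
n,l,s,c=cv2.connectedComponentsWithStats(m)
cal=robot.calibration("wrist")
i=1+np.argmax(s[1:,4]);print(s[i],np.round(c[i],1),"z.05:",onz("wrist",[c[i]],.05))
im=snap("side","s19.png");h2=cv2.cvtColor(im,cv2.COLOR_BGR2HSV)
m=cv2.inRange(h2,(0,100,60),(6,255,255))|cv2.inRange(h2,(172,100,60),(180,255,255));m[:,:160]=0;m[:,230:]=0;m[:210]=0;m[290:]=0
n,l,s2,c2=cv2.connectedComponentsWithStats(m)
for j in range(1,n):
    if s2[j,4]>8:
        print("side",s2[j],np.round(c2[j],1));f=lambda nn,p:(lambda r:(r[0],r[1][0]))(ray(nn,[p]));tri([f("wrist",c[i]),f("side",c2[j])])
h=np.array([.4857,-.3155,0])+.115*np.array([.798,-.603,0])
for q in (0,.1,.2):
    a=np.radians(4.76)+q;p=h+np.array([-.798*.2408*np.cos(a),.603*.2408*np.cos(a),.0235+.2408*np.sin(a)]);print(q,p,proj("wrist",p),proj("side",p))
# contents through cover
for nm,lo,hi,z in (("orange",(3,60,40),(18,255,255),.106),):
    m=cv2.inRange(h2,lo,hi);m[:,:190]=0;m[:,240:]=0;m[:240]=0;m[290:]=0
    print(nm,cv2.boundingRect(m),proj("side",[.4853,-.3165,.106]))
E
```

```text
time: 55.77
tool_pos: [0.384, -0.2417, 0.1081]
orientation: [-180.0, -0.2, 143.1]
force: [1.1, -0.7, 0.1]
gripper_width: 0.0851
time: 56.43
tool_pos: [0.3846, -0.242, 0.1976]
orientation: [-180.0, -0.1, 143.1]
force: [0.5, 0.5, 0.3]
gripper_width: 0.0853
t 56.4333 tcp [ 0.3846 -0.242   0.1976] rpy [-1.8000e+02 -1.4000e-01  1.4311e+02] F [0.5 0.5 0.3] w 0.0853 q6 [-36.   15.2 118.7  -0.   46.2 -89.1]
[241 169  30  24 671] [255.2 180.6] z.05: [[ 0.38435675 -0.24088788  0.05      ]]
0 [ 0.38597435 -0.2401434   0.0434821 ] [[256.7216462  179.71002997]] [[194.45326538 248.62726522]]
0.1 [ 0.38852294 -0.24206922  0.06733925] [[256.83663504 188.49970569]] [[194.39837566 244.80269314]]
0.2 [ 0.39295944 -0.2454216   0.09075837] [[256.95811136 201.20793366]] [[194.73648012 241.38293743]]
orange (0, 0, 0, 0) [[213.95916219 259.9580521 ]]
```

```bash
python3 -m jog '[[[0,0,-40],0,0],[[0,-30,-80],0,0],[[0,-70,-120],0,0],[[0,-110,-150],0,0],[[0,-150,-150],0,0],[[0,-190,-150],0,0],[[0,-230,-150],0,0],[[0,-230,-150],0,0]]'
python3 - <<'E'
from h import *
st();im=snap("side","s20.png");h2=cv2.cvtColor(im,cv2.COLOR_BGR2HSV);w=snap("wrist","w20.png")
m=cv2.inRange(h2,(0,90,50),(7,255,255))|cv2.inRange(h2,(172,90,50),(180,255,255));m[:,:160]=0;m[:,230:]=0;m[:210]=0;m[290:]=0
n,l,s2,c2=cv2.connectedComponentsWithStats(m)
print("pred closed side 194.5,248.6")
for j in range(1,n): print("side red",s2[j],np.round(c2[j],1))
for p in ((.4853,-.3165,.106),(.50,-.30,.086),(.51,-.285,.046)): 
    q=np.round(proj("side",p)[0]).astype(int);print(p,q,h2[q[1],q[0]].tolist())
def bb(x,y):
    P=[[x+.027*np.cos(t),y+.027*np.sin(t),z] for z in(0,.04) for t in np.linspace(0,6.28,60)];q=proj("side",P);return q.min(0),np.ptp(q,0)
g=cv2.cvtColor(im,cv2.COLOR_BGR2GRAY)
for row in g[208:238:2,236:264:2]: print(' '.join('%3d'%v for v in row))
# height of cover top: corners of bright edges wrt prediction closed
n_=np.array([.603,.798,0]);e=np.array([.798,-.603,0]);pc=np.array([.4857,-.3155,0])
for ex in(-.075,.115):
    for ny in(-.125,.125):
        for q in(0,.05):
            dx=ex-.115;z=.136;h=pc+.115*e;x=dx*np.cos(q)+z*np.sin(q);zz=-dx*np.sin(q)+z*np.cos(q)
            print("corner",ex,ny,q,np.round(proj("side",h+x*e+ny*n_+[0,0,.0235+zz])[0],1))
E
```

```text
time: 57.2
tool_pos: [0.2447, -0.4294, 0.349]
orientation: [-179.9, 0.0, 143.0]
force: [-0.0, 0.3, -0.8]
gripper_width: 0.0853
t 57.2 tcp [ 0.2447 -0.4294  0.349 ] rpy [-1.7993e+02  3.0000e-02  1.4304e+02] F [-0.   0.3 -0.8] w 0.0853 q6 [-6.380e+01  8.800e+00  1.029e+02 -1.000e-01  6.820e+01 -1.168e+02]
pred closed side 194.5,248.6
side red [163 245   3   2   3] [164.  245.3]
side red [170 246   2   1   2] [170.5 246. ]
side red [174 246   3   1   3] [175. 246.]
side red [162 248   1   1   1] [162. 248.]
side red [169 251   1   1   1] [169. 251.]
side red [160 252   1   1   1] [160. 252.]
side red [163 252   1   1   1] [163. 252.]
side red [163 255   1   1   1] [163. 255.]
(0.4853, -0.3165, 0.106) [214 260] [60, 8, 161]
(0.5, -0.3, 0.086) [220 261] [23, 21, 156]
(0.51, -0.285, 0.046) [225 265] [81, 12, 154]
159 162 110 162 159 159 158 160 162 158 160 160 159 158
159 161 150 122 165 160 158 159 160 159 160 159 159 159
160 159 162  70 154 163 160 161 159 162 160 157 159 158
164 161 160 159  87 151 148 150 162 159 158 157 160 161
 90  98 135  88  65  64  61  58 118 164 159 159 162 161
 
[... 158 characters left out ...]
 158 160
177 164 136  75  72  59  64  69  68 154 161 161 162 163
167 176  93  90  87  95  95  93  82 127 161 158 161 159
152 162 176  94  83  95  87  92  58 152 159 161 160 162
155 153 163 173  95  80  77  57 124 160 161 160 159 159
154 154 153 158 172 124 114 165 164 159 161 161 161 160
155 151 151 153 161 179 172 161 159 159 158 157 159 159
154 152 153 152 152 159 168 166 159 164 161 161 159 160
corner -0.075 -0.125 0 [167.1 253.9]
corner -0.075 -0.125 0.05 [167.9 253.4]
corner -0.075 0.125 0 [230.6 218. ]
corner -0.075 0.125 0.05 [231.8 217.3]
corner 0.115 -0.125 0 [201.1 293.9]
corner 0.115 -0.125 0.05 [202.5 295.5]
corner 0.115 0.125 0 [266.7 252.4]
corner 0.115 0.125 0.05 [268.1 253.7]
```

```bash
python3 -c "
from h import *
print(robot.finish_job());st()"
```

```text
the job is handed in; nothing more can be done
None
the job is handed in; nothing more can be done
```

I opened the cover fully, moved the spool to the bench, and stacked blue, grey, green and orange on the pad. I then shut the cover and handed the job in at about 57 s of robot time. There was no gold module in this run. The hand-in gives no verdict, so these are my own last checks:

- **Stack:** before the cover went down, the wrist camera put the blue, green and orange centres within about 2.5 mm of each other and of the pad centre. They were square to within about 1.5°. Grey was last measured from the camera after green was set on it, about 1.6 mm from green. I saw no overhang.
- **Spool:** it was knocked about 6 cm from where I set it, to roughly x 0.53, y -0.05. It is next to the pen cap and cable loop. Its outline in the side camera matches an upright spool, before and after the cover was shut.
- **Cover:** it came to a firm stop, about 44 N through the fingers. The grip's travel works out at about -0.01 rad and the wrist view at about 0.01 rad, so I take it as closed.
- **Unconfirmed:**
  - The side camera could not see the grip or the stack through the closed cover, so the stack was not seen again after closing.
  - The last close-up of the spool could not be viewed because the picture limit was reached, so I checked pixel values instead.
- **Bystanders:** I did not touch the tower, wrench or pen with the arm. I did not measure their positions at the end, and the knocked spool may be touching the pen cap.

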